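# Register the brass test bar in the stop jig

### The arm

A 6-joint arm with a two-finger parallel gripper is mounted at the origin on the work surface. World frame = base frame: x ahead of the robot, y to its left, z up, the work surface at z = 0. Lengths are in m, angles in degrees, forces in N, time in s.
With the tool pointing down it reaches from about 0.3 to 0.75 m from the base axis. Payload 8.5 kg.
Tool frame: the origin (TCP) lies on the centre line of the jaws, within the pads' length; the fingertips stand 19 mm ahead of it and the grasp point (between the pads) is the TCP; z points along the fingers, x is the direction in which the jaws open and shut, and the axes are right-handed (so a half turn about z gives the same grasp; the last joint's range is limited). The gripper opens to 85 mm and grips with 20 to 120 N. Pads are 22 mm wide; open, the fingers measure 114 mm over their backs; the gripper's body (76 mm by 85 mm) begins 54 mm behind the grasp point. The pads swing forward as they close: fully open they stand 13 mm farther back than shut.
Start: joints at [58.826, 21.807, 74.336, -0, 83.858, -12.336], TCP at [0.178, 0.521, 0.212] pointing down, gripper open.
Joint ranges: [-178.18, 178.18], [-50.72, 133.34], [12.68, 142.11], [-81.47, 261.47], [9.98, 163.14], [-165.26, 165.26]. Speed limits (degrees/s): [136.94, 136.94, 180, 180, 180, 180].

### API

Orientations are given as a 3x3 rotation matrix whose columns are the frame's x, y, z axes.
In Python, from rig import env, cams, order gives the robot as it stands.
- The arm moves only by the tool step_arm, never from a script. Its argument "steps" is a list of rows, each an object with "xyz": the shift along the tool's x, y, z normalised to -1 to 1, where 1 is 0.04 m, a list of three; "turn": the turn, a rotation vector about the tool's x, y, z normalised to -1 to 1, where 1 is 0.08 rad, a list of three; "gripper": the gripper command: -1 is shut, 1 is fully open, values between are in proportion. A call has 1 to 20 rows; each row shifts and turns the commanded pose from where the row before left it, along the tool's axes as they then stand; what a row does not reach is not made up. A row lasts 1/12 s, in which the tool goes at most 41.7 mm and 7.16 degrees, less where a joint would pass 70% of its speed; a pose out of reach is approached as far as the arm can. A call with a number of a shift or a turn outside -1 to 1 is refused whole. A call with a gripper value outside its range is refused whole. The fingers move at their own pace and stop on an object; "squeeze" is the grip in N (left out, the last holds). Time passes only in rows, so rows that do not move let the fingers close. It gives the time, the measured TCP pose, the force and the opening at its end, in the units of the state.
- env.observe(): the state, without advancing time (a new reading comes with each control period).
- cams.get_image(name): name is "scene" or "top" or "wrist"; returns (picture, depth): 420x560x3 uint8, red, green, blue; 420x560 float32, m along the optical axis (not along the pixel's ray), 0 where there is no reading.
- cams.camera_info(name): a dict with "fx", "fy", "cx", "cy" (pixels), "extrinsics" (4x4, takes a point from camera to world coordinates). Camera axes: x right, y down, z forward; pixel columns grow to the right and rows downward; lengths in m; the calibration is good to about 2 mm. The wrist camera is an equidistant fisheye: a pixel r from the principal point sees the ray r / f radians off the axis. A picture is of the moment at which its call begins: read the wrist's pose just before it. camera_info takes no time and is no camera call; for the wrist camera it gives the pose at the moment of the call.
- order.close_job(): hands the job in, once; it reports no verdict.
The state is a dict: "time_s": time; "q": joint angles; "qvel": joint speeds; "joint_efforts": joint torques, N m; "position": TCP position; "tool_rot": TCP orientation; "ft_force": force on the tool from outside, world axes, zero at the start; "wrist_torque": the same for the moment, N m; "grip_width": finger opening in m.
Only numpy, scipy, OpenCV 4.12 (cv2) and the standard library are available. Lean on these libraries where they do the work, as an engineer would, in place of code of your own. Each camera call takes 0.05 s, during which the arm holds its last target. There are 200 camera calls.

### The job

Pick the brass bar out of the tilted blue bin of test bars and lay it gently, without dropping it, on the aluminium plate of the stop jig, lengthwise along the long blue stop. With the red-handled clamp still raised, push the bar fully home so that its long side is flush against the long blue stop and its end flush against the short blue end stop, and let go of it; then swing the clamp arm down until its rubber pad rests on the bar, and back off. Leave the other bars and offcuts in the bin, and do not disturb the bottle, the beaker or the timer.

Things in the scene. Friction and masses are not known exactly. Their poses are not given: they have to be found in the camera images.
- brass_bar: The only brass-yellow bar: 130 x 20 x 20 mm, 0.35 to 0.53 kg. Origin at its centre, x along it. Lies on the bin's sloping floor, pointing up the slope within about 5 degrees, lower end against the low wall, in one of five lanes 54 mm apart with like bars in the others, about 30 mm free on each side. Sliding it takes 2 to 4 N; a push at 60 mm/s begins with a bump of over 13 N.
- bin: Fixed blue tray on legs, 240 mm up the slope, 320 wide, walls 4 thick, 46 high square to its floor. Origin on the table under its middle; frame level, only yawed: x horizontally up the slope, away from the robot. The floor rises 26 degrees towards +x: a tool square to it leans 26 degrees, fingers pointing away from the robot. A rib 21 high, 155 from the low end, holds the offcuts. High rim 244 up.
- bin_floor (a point): Centre of the upper surface of the bin's sloping floor.
- steel_bar: Dark steel bar, 130 x 20 x 20 mm, in the bin. Origin at its centre, x along it. Leave it in the bin.
- alu_bar: Pale aluminium bar, 130 x 20 x 20 mm, in the bin. Origin at its centre, x along it. Leave it in the bin.
- black_bar: Black plastic bar with a grey band, 130 x 20 x 20 mm, in the bin. Origin at its centre, x along it. Leave it in the bin.
- white_bar: White plastic bar with a red band, 130 x 20 x 20 mm, in the bin. Origin at its centre, x along it. Leave it in the bin.
- offcut_a: Steel offcut 50 x 20 x 20 mm in the upper part of the bin, above the bars. Origin at its centre. Leave it in the bin.
- offcut_b: Grey plastic offcut 45 x 30 x 20 mm in the upper part of the bin. Origin at its centre. Leave it in the bin.
- offcut_c: Aluminium offcut 50 x 25 x 20 mm in the upper part of the bin. Origin at its centre. Leave it in the bin.
- jig: Fixed jig: plate 220 (x) x 150 (y) x 12 mm. Origin on the table under its centre; x along the long stop, away from the robot, y left. Long blue stop on the whole -y edge: 17 mm wide, 18 high above the plate, inner face y = -58. Blue end stop at the +x end: 25 thick, y -58 to +2, 18 high, inner face x = +85. The rest is clear, room to lay the bar off both stops.
- jig_home (a point): Where the centre of the brass bar is when it lies fully home against both stops: at (20, -48, 22) mm in the jig's frame. Axes as the jig's.
- clamp (a joint): Angle of the hold-down arm (rad): 0 when it is level with its pad resting on a 20 mm bar, positive raised; starts at 1.1 to 1.45 (nearly upright, above the end stop), limits -0.15 and 1.5. A stiff hinge: it stays where it is left and takes about 2 N at the handle to move.
- clamp_hinge (a point): Hinge axis of the hold-down arm, at (98, -48, 36) mm in the jig's frame; the axis lies along the jig's y. At angle 0 the steel arm (22 mm wide) runs 82 mm from here towards the jig's -x, its upper face 12 mm above the axis, and its rubber pad presses down 52 mm from the hinge.
- clamp_tip (a point): Middle of the outer (top) face of the red handle, 30 x 26 x 14 mm, at the arm's free end: 85 mm from the hinge along the arm and 14 mm above the axis when level. This face looks away from the robot when the arm is upright: push it towards the robot, then down along the arc.
- bottle: Bystander: loose amber bottle, 64 mm across, 150 mm tall, between bin and jig at the far side. Origin under its centre.
- beaker: Bystander: loose glass cup, 60 mm across, 70 mm tall, between bin and jig, near the robot. Origin under its centre.
- timer: Bystander: loose white timer standing on edge, 22 x 62 x 60 mm, in the middle between bin and jig. Origin under its centre.
Things that resemble listed ones, but are neither listed nor needed, are in the scene too. What is shaped like the offcut_a but brown, green or pink is not meant.

How it is judged:
By the outcome, as a careful person would: the job done as asked, in the order asked, and still so for the second after the job is handed in, with the robot touching nothing.
It also fails if it takes over 61 s, if anything falls off the work surface, if the arm or the gripper's body presses on something with over 40 N, if the wrist force passes 120 N, or if a joint passes its speed limit or range.

## Working session

There is one attempt and no reset: what is moved stays moved. The work goes in short steps, Python scripts to look and compute and a tool call to move; the robot and the scene stay as the last step left them, time stands still between calls to the robot, and variables do not carry over. Pictures are saved under pics/ and viewed, about 8 in all and at most 12, crops included, and the job is handed in when it is done.

Besides the shell and the picture viewer there is one more tool, called after "Request:" by a JSON object that holds its "fn" and its "kwargs". step_arm: Moves the arm, as the interface text tells. Scaled input: -1 to 1 covers 0.04 m each way for a shift and 0.08 rad each way for a turn. Its arguments: {"type":"object","properties":{"steps":{"type":"array"},"squeeze":{"type":"number"}},"required":["steps"]}

```bash
mkdir -p pics; ls
cat > look.py <<'E'
from rig import env,cams,order
import numpy as np,cv2
def snap(n,tag):
    info=cams.camera_info(n); im,d=cams.get_image(n)
    np.savez(f'pics/{tag}.npz',im=im,d=d,**{k:np.array(info[k]) for k in('fx','fy','cx','cy','extrinsics')})
    cv2.imwrite(f'pics/{tag}.png',im[:,:,::-1]); return im,d,info
def pts(tag):
    z=np.load(f'pics/{tag}.npz'); d=z['d']; v,u=np.mgrid[:d.shape[0],:d.shape[1]]
    P=np.stack([(u-z['cx'])/z['fx']*d,(v-z['cy'])/z['fy']*d,d],-1)
    E=z['extrinsics']; return z['im'],d,P@E[:3,:3].T+E[:3,3],z
E
python3 - <<'E'
from look import *
for n in('scene','top'):
    im,d,i=snap(n,n+'0'); print(n,i['fx'],i['cx'],i['cy'],np.round(i['extrinsics'],3).tolist())
s=env.observe(); print(s)
E
```

```text
pics
scene 440.69969478794985 277.3793499958692 210.1503526236079 [[-0.781, 0.38, -0.495, 1.131], [0.624, 0.471, -0.623, 0.633], [-0.004, -0.796, -0.605, 0.719], [0.0, 0.0, 0.0, 1.0]]
top 430.8945320504755 277.7756128196339 217.45810278498956 [[-0.087, -0.969, 0.23, 0.458], [-0.996, 0.086, -0.017, 0.051], [-0.003, -0.23, -0.973, 0.956], [0.0, 0.0, 0.0, 1.0]]
{'time_s': 0.1, 'q': array([ 5.88247273e+01,  2.18384860e+01,  7.43794506e+01,  8.10162716e-04,
        8.38572869e+01, -1.23379344e+01]), 'qvel': array([ 0.03433099, -0.18255155, -0.12775016, -0.04453711,  0.00792855,
       -0.02376781]), 'joint_efforts': array([ 4.21677658e-03, -4.49223053e+01, -2.31652164e+01, -1.75078039e-04,
        3.68270354e-03, -3.29986688e-05]), 'position': array([0.1774544 , 0.52028907, 0.21156647]), 'tool_rot': array([[ 3.22883534e-01,  9.46438453e-01, -6.91659917e-04],
       [ 9.46437841e-01, -3.22884141e-01, -1.11602089e-03],
       [-1.27957110e-03, -2.94268349e-04, -9.99999138e-01]]), 'ft_force': array([-0.23231425, -0.35738128, -0.02870026]), 'wrist_torque': array([-0.01336   ,  0.01070483, -0.04258449]), 'grip_width': 0.0853396615822367}
```

View pics/top0.png

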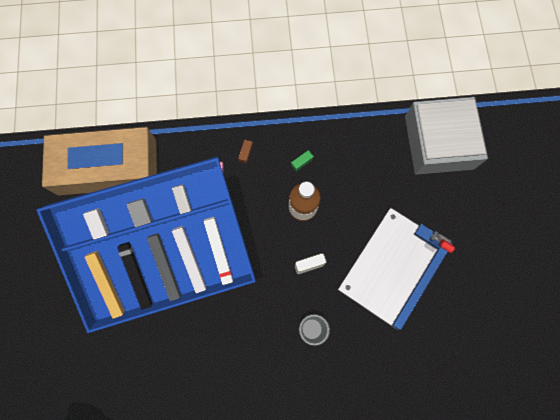

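View pics/scene0.png

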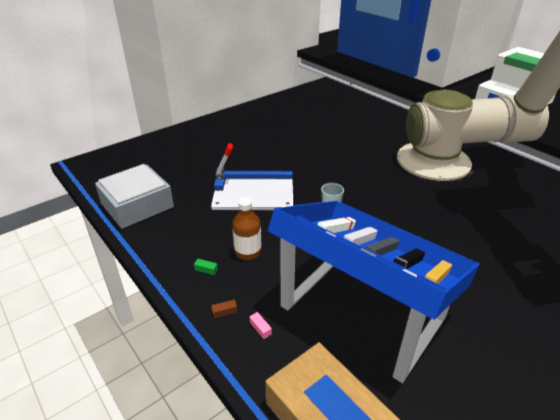

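The top view shows the brass bar in the leftmost lane of the bin (~(104,285)). The jig plate is at ~(392,268), with the long stop on its right, the end stop at ~(430,237) and the red handle at (446,247). The scene view shows the clamp raised.

```bash
cat > meas.py <<'E'
from look import *
im,d,P,z=pts('top0'); E=z['extrinsics']
def ray(u,v,h):
    r=E[:3,:3]@np.array([(u-z['cx'])/z['fx'],(v-z['cy'])/z['fy'],1]); return E[:3,3]+r*(h-E[2,3])/r[2]
hsv=cv2.cvtColor(im,cv2.COLOR_RGB2HSV)
def mask(lo,hi,box):
    m=cv2.inRange(hsv,lo,hi); k=np.zeros_like(m); x0,y0,x1,y1=box; k[y0:y1,x0:x1]=1; return m*k
r=lambda a:np.round(a,4).tolist()
# bin floor plane
mb=mask((100,120,60),(130,255,255),(30,150,260,335)); 
fl=(mb>0)&(d>0)
X=P[fl]; 
best=None; rng=np.random.default_rng(0)
for _ in range(300):
    a,b,c=X[rng.choice(len(X),3,False)]; n=np.cross(b-a,c-a); L=np.linalg.norm(n)
    if L<1e-4: continue
    n/=L; n*=np.sign(n[2])
    if not .85<n[2]<.94: continue
    s=(abs((X-a)@n)<.003).sum()
    if best is None or s>best[0]: best=(s,n,a)
_,n,a=best; I=X[abs((X-a)@n)<.003]; c=I.mean(0); n=np.linalg.svd(I-c,full_matrices=False)[2][2]; n*=np.sign(n[2])
print('bin floor n',r(n),'tilt',np.degrees(np.arccos(n[2])),'yaw',np.degrees(np.arctan2(-n[1],-n[0])),len(I),r(c))
# brass
m=mask((12,90,90),(32,255,255),(70,240,140,330)); m=cv2.morphologyEx(m,cv2.MORPH_OPEN,np.ones((3,3)))
B=P[(m>0)&(d>0)]; h=(B-c)@n; print('brass n',len(B),'heights over floor pct',r(np.percentile(h,[5,25,50,75,95])))
T=B[h>.016]; 
up=np.array([0,0,1.])-n*n[2]; up/=np.linalg.norm(up); lat=np.cross(n,up)
q=np.c_[(T-c)@up,(T-c)@lat].astype(np.float32)
rect=cv2.minAreaRect(q*1000); print('rect mm',rect); 
ctr=c+up*rect[0][0]/1000+lat*rect[0][1]/1000+n*np.median((T-c)@n)
print('top centre',r(ctr),'up',r(up),'lat',r(lat), 'med h',np.median(h))
ax=np.linalg.svd(q-q.mean(0),full_matrices=False)[2][0]; ax*=np.sign(ax[0]); print('bar yaw in floor deg',np.degrees(np.arctan2(ax[1],ax[0])),'axis',r(ax[0]*up+ax[1]*lat))
# jig plate
m=mask((0,0,150),(180,60,255),(330,200,450,335)); J=P[(m>0)&(d>0)]; J=J[abs(J[:,2]-.012)<.006]
print('plate z',np.median(J[:,2]),len(J)); pr=cv2.minAreaRect((J[:,:2]*1000).astype(np.float32)); print('plate visible rect',pr,r(cv2.boxPoints(pr)))
m=mask((100,120,60),(130,255,255),(385,210,460,335)); S=P[(m>0)&(d>0)]; S=S[abs(S[:,2]-.030)<.005]
print('stop z',np.median(S[:,2]),len(S)); sr=cv2.minAreaRect((S[:,:2]*1000).astype(np.float32)); print(sr,r(cv2.boxPoints(sr)))
np.save('pics/S.npy',S); np.save('pics/J.npy',J)
m=mask((0,150,100),(6,255,255),(420,220,470,265))|mask((174,150,100),(180,255,255),(420,220,470,265)); R=P[(m>0)&(d>0)]; print('red handle',len(R),r(np.median(R,0)),r(R.min(0)),r(R.max(0)))
for nm,lo,hi,box in(('bottle',(5,100,40),(20,255,200),(280,170,330,230)),('timer',(0,0,170),(180,60,255),(290,245,330,280)),('beaker',(0,0,90),(180,60,255),(295,310,335,350))):
    m=mask(lo,hi,box); Q=P[(m>0)&(d>0)]; print(nm,r(np.median(Q,0)),r(Q.min(0)),r(Q.max(0)))
E
python3 meas.py
```

```text
bin floor n [-0.4279, -0.0912, 0.8992] tilt 25.948832785213348 yaw 12.035690679601947 13147 [0.6324, 0.2744, 0.1606]
brass n 936 heights over floor pct [0.0062, 0.0173, 0.0192, 0.0203, 0.0217]
rect mm ((-62.00477600097656, 110.92754364013672), (130.02139282226562, 20.745548248291016), 2.633561611175537)
top centre [0.5463, 0.3694, 0.1511] up [0.8794, 0.1875, 0.4376] lat [-0.2085, 0.978, 0.0] med h 0.019187206913040777
bar yaw in floor deg 2.6956778 axis [0.8686, 0.2333, 0.4371]
plate z 0.01395659100962321 5767
plate visible rect ((553.561767578125, -202.27151489257812), (133.9088592529297, 220.60177612304688), 50.773433685302734) [[425.7757873535156, -184.38479614257812], [596.665283203125, -323.8908996582031], [681.3477172851562, -220.158203125], [510.45819091796875, -80.6521987915039]]
stop z 0.031842246187415935 999
((515.8676147460938, -260.39642333984375), (72.59555053710938, 232.3151397705078), 67.97052001953125) [[394.5758972167969, -250.4752960205078], [609.9299926757812, -337.6129150390625], [637.1593017578125, -270.3175048828125], [421.8052978515625, -183.17990112304688]]
red handle 111 [0.5682, -0.2848, 0.1303] [0.5556, -0.353, 0.0004] [0.5833, -0.2734, 0.1365]
bottle [0.6862, -0.0173, 0.1038] [0.6685, -0.067, -0.0022] [0.7607, 0.0087, 0.1312]
timer [0.5679, -0.024, 0.0614] [0.5534, -0.0619, 0.0002] [0.5842, 0.0063, 0.0661]
beaker [0.4348, -0.0174, 0.0099] [0.3986, -0.054, 0.0002] [0.4614, 0.0139, 0.0758]
```

```bash
cat > plan.py <<'E'
import numpy as np
from scipy.spatial.transform import Rotation as Ro
from scipy.linalg import logm
def rel(p1,R1,N,p0=None,R0=None):
    """rows for the motion from the present (or p0,R0) pose: constant screw over N rows"""
    if p0 is None:
        from rig import env; s=env.observe(); p0,R0=s['position'],s['tool_rot']
    w=Ro.from_matrix(R0.T@R1).as_rotvec(); p=R0.T@(np.array(p1)-p0)
    S=sum((Ro.from_rotvec(w*k/N).as_matrix() for k in range(N)),np.zeros((3,3)))
    t=np.linalg.solve(S,p)
    print(f'N={N} xyz',np.round(t/.04,3).tolist(),'turn',np.round(w/N/.08,3).tolist(),'| |shift| mm/row',round(1000*np.linalg.norm(t),1))
def frame(x,z):
    z=z/np.linalg.norm(z); x=x-z*(x@z); x/=np.linalg.norm(x); return np.c_[x,np.cross(z,x),z]
E
cat >> meas.py <<'E'
print('-----')
# jig refine: rect of plate points, projected rays to z=.012, robust side fits
m=mask((0,0,150),(180,60,255),(330,200,450,335)); m=cv2.morphologyEx(m,cv2.MORPH_OPEN,np.ones((3,3)))
cs=max(cv2.findContours(m,cv2.RETR_EXTERNAL,cv2.CHAIN_APPROX_NONE)[0],key=cv2.contourArea)[:,0]
W=np.array([ray(u,v,.012)[:2] for u,v in cs])*1000
yaw=np.radians(-39.2); c0=np.array([553.6,-202.3])
for it in range(4):
    ex=np.array([np.cos(yaw),np.sin(yaw)]); ey=np.array([-ex[1],ex[0]])
    L=np.c_[(W-c0)@ex,(W-c0)@ey]; out={}
    for nm,i,v,j in(('y+',1,66.5,0),('y-',1,-66.5,0),('x-',0,-110,1),('x+',0,110,1)):
        s=(abs(L[:,i]-v)<6)&(abs(L[:,j])<(95 if j==0 else 55))
        if s.sum()<15: continue
        k=np.polyfit(L[s,j],L[s,i],1); res=L[s,i]-np.polyval(k,L[s,j]); g=abs(res)<1; k=np.polyfit(L[s,j][g],L[s,i][g],1); out[nm]=(np.degrees(np.arctan(k[0])),np.polyval(k,0),g.sum())
    yaw+=np.radians(np.mean([out['y+'][0],out['y-'][0]])); c0=c0+ey*(out['y+'][1]+out['y-'][1])/2+ (ex*(out['x-'][1]+out['x+'][1])/2 if 'x+' in out and 'x-' in out else ex*(out['x-'][1]+110))
print('yaw',np.degrees(yaw),'c0',c0,out)
jo=(c0-8.5*ey)/1000; np.savez('jig.npz',o=jo,ex=ex,ey=ey); print('jig origin',jo)
Rj=np.c_[(R[:,:2]-jo)@ex,(R[:,:2]-jo)@ey,R[:,2]]*1000; Rj=Rj[Rj[:,2]>60]; print('handle jig',np.median(Rj,0),Rj.min(0),Rj.max(0))
Sj=np.c_[(S[:,:2]-jo)@ex,(S[:,:2]-jo)@ey]*1000; print('stop pct', np.percentile(Sj,[2,10,50,90,98],axis=0).T.round(1))
# grasp
from plan import *
axis=ax[0]*up+ax[1]*lat
Rg=frame(np.cross(n,axis),-n); bar=ctr-n*0.0
flr=ctr-n*np.median((T-c)@n)
g=flr+n*.024; print('grasp',r(g)); print(r(Rg)); np.savez('grasp.npz',g=g,R=Rg,n=n)
rel(g+n*.12,Rg,14)
E
python3 meas.py | sed -n '/-----/,$p'
```

```text
-----
yaw -39.149328342930154 c0 [ 553.54570096 -202.58566754] {'y+': (np.float64(-0.11394374686676534), np.float64(66.13642807951386), np.int64(70)), 'y-': (np.float64(0.11394374686688352), np.float64(-66.13642807951163), np.int64(63)), 'x-': (np.float64(0.19914389251874942), np.float64(-109.20646089117163), np.int64(44)), 'x+': (np.float64(1.072109791332036), np.float64(109.2064608914357), np.int64(20))}
jig origin [ 0.54817928 -0.20917744]
handle jig [ 61.75201001 -46.25667074 130.61308881] [ 55.65779069 -59.98023751 116.4602996 ] [ 75.64720473 -34.14718264 136.45426804]
stop pct [[-106.   -86.1   15.8   93.5  105.8]
 [ -73.6  -71.6  -62.8  -16.5   -1. ]]
grasp [0.5444, 0.369, 0.155]
[[-0.2497, 0.8686, 0.4279], [0.9681, 0.2333, 0.0912], [-0.0206, 0.4371, -0.8992]]
N=14 xyz [-0.257, 0.6, 0.031] turn [-0.398, 0.101, -0.514] | |shift| mm/row 26.1
```

Request:
{"fn": "step_arm", "kwargs": {"steps": [{"xyz": [-0.257, 0.6, 0.031], "turn": [-0.398, 0.101, -0.514], "gripper": 0}, {"xyz": [-0.257, 0.6, 0.031], "turn": [-0.398, 0.101, -0.514], "gripper": 0}, {"xyz": [-0.257, 0.6, 0.031], "turn": [-0.398, 0.101, -0.514], "gripper": 0}, {"xyz": [-0.257, 0.6, 0.031], "turn": [-0.398, 0.101, -0.514], "gripper": 0}, {"xyz": [-0.257, 0.6, 0.031], "turn": [-0.398, 0.101, -0.514], "gripper": 0}, {"xyz": [-0.257, 0.6, 0.031], "turn": [-0.398, 0.101, -0.514], "gripper": 0}, {"xyz": [-0.257, 0.6, 0.031], "turn": [-0.398, 0.101, -0.514], "gripper": 0}, {"xyz": [-0.257, 0.6, 0.031], "turn": [-0.398, 0.101, -0.514], "gripper": 0}, {"xyz": [-0.257, 0.6, 0.031], "turn": [-0.398, 0.101, -0.514], "gripper": 0}, {"xyz": [-0.257, 0.6, 0.031], "turn": [-0.398, 0.101, -0.514], "gripper": 0}, {"xyz": [-0.257, 0.6, 0.031], "turn": [-0.398, 0.101, -0.514], "gripper": 0}, {"xyz": [-0.257, 0.6, 0.031], "turn": [-0.398, 0.101, -0.514], "gripper": 0}, {"xyz": [-0.257, 0.6, 0.031], "turn": [-0.398, 0.101, -0.514], "gripper": 0}, {"xyz": [-0.257, 0.6, 0.031], "turn": [-0.398, 0.101, -0.514], "gripper": 0}, {"xyz": [0, 0, 0], "turn": [0, 0, 0], "gripper": 0}, {"xyz": [0, 0, 0], "turn": [0, 0, 0], "gripper": 0}], "squeeze": 60}}

```text
time_s: 1.43
position: [0.4938, 0.3577, 0.2628]
tool_rot: [[-0.248, 0.869, 0.427], [0.969, 0.231, 0.091], [-0.019, 0.437, -0.899]]
ft_force: [-0.5, 0.2, 0.5]
grip_width: 0.0422
```

Run:
```python
from look import *
from plan import *
G=np.load('grasp.npz'); s=env.observe(); im,d,i=snap('wrist','w1')
print(s['position'],G['g']+G['n']*.12,i['fx'],i['cx'],i['cy'],s['grip_width'])
rel(G['g']+G['n']*.12,G['R'],1)
E=i['extrinsics']; print(np.round(s['tool_rot'].T@(E[:3,3]-s['position']),4),np.round(s['tool_rot'].T@E[:3,:3],3))
print('time',s['time_s'])
```

```text
[0.49376097 0.35766142 0.26283798] [0.49307957 0.35808457 0.26294539] 325.19226210127806 281.1269121842996 207.20843649846725 0.04223671766000852
N=1 xyz [-0.0, 0.006, -0.006] turn [-0.014, -0.009, -0.017] | |shift| mm/row 0.3
[ 0.0002 -0.0693 -0.1616] [[ 1.    -0.     0.001]
 [ 0.     0.962  0.272]
 [-0.001 -0.272  0.962]]
time 1.4333
```

View pics/w1.png

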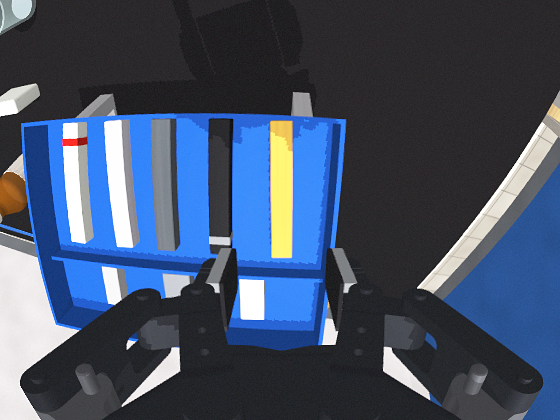

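The wrist view shows the brass bar at (282,190), between the fingers and parallel to the tool's y axis. I'll check its position numerically and work out the descent.

```bash
cat >> look.py <<'E'
def wray(z,u,v,p0,n):
    "wrist pixel -> point on plane (p0,n), equidistant fisheye"
    x,y=u-z['cx'],v-z['cy']; r=np.hypot(x,y); t=r/z['fx']; E=z['extrinsics']
    R=E[:3,:3]@np.array([x/r*np.sin(t),y/r*np.sin(t),np.cos(t)]); return E[:3,3]+R*((p0-E[:3,3])@n)/(R@n)
E
python3 - <<'E'
from look import *
from plan import *
G=np.load('grasp.npz'); z=np.load('pics/w1.npz'); g,R,n=G['g'],G['R'],G['n']
h=cv2.cvtColor(z['im'],cv2.COLOR_RGB2HSV); m=cv2.inRange(h,(15,90,90),(35,255,255)); m[:, :250]=0;m[:,310:]=0;m[:110]=0;m[275:]=0
c=max(cv2.findContours(m,cv2.RETR_EXTERNAL,cv2.CHAIN_APPROX_NONE)[0],key=cv2.contourArea)[:,0]
W=np.array([R.T@(wray(z,u,v,g-n*.004,n)-g) for u,v in c])*1000
print(cv2.minAreaRect(W[:,:2].astype(np.float32)))
rel(g,R,12)
E
```

```text
((-0.5712671279907227, -2.7496299743652344), (126.47447204589844, 18.89030647277832), 89.71476745605469)
N=12 xyz [-0.0, 0.001, 0.249] turn [-0.001, -0.001, -0.001] | |shift| mm/row 10.0
```

Request:
{"fn": "step_arm", "kwargs": {"steps": [{"xyz": [0, 0, 0.4], "turn": [0, 0, 0], "gripper": 0}, {"xyz": [0, 0, 0.4], "turn": [0, 0, 0], "gripper": 0}, {"xyz": [0, 0, 0.4], "turn": [0, 0, 0], "gripper": 0}, {"xyz": [0, 0, 0.4], "turn": [0, 0, 0], "gripper": 0}, {"xyz": [0, 0, 0.4], "turn": [0, 0, 0], "gripper": 0}, {"xyz": [0, 0, 0.3], "turn": [0, 0, 0], "gripper": 0}, {"xyz": [0, 0, 0.2], "turn": [0, 0, 0], "gripper": 0}, {"xyz": [0, 0, 0.2], "turn": [0, 0, 0], "gripper": 0}, {"xyz": [0, 0, 0.1], "turn": [0, 0, 0], "gripper": 0}, {"xyz": [0, 0, 0.1], "turn": [0, 0, 0], "gripper": 0}, {"xyz": [0, 0, 0.1], "turn": [0, 0, 0], "gripper": 0}, {"xyz": [0, 0, 0], "turn": [0, 0, 0], "gripper": 0}, {"xyz": [0, 0, 0], "turn": [0, 0, 0], "gripper": 0}]}}

```text
time_s: 2.57
position: [0.5448, 0.3694, 0.1556]
tool_rot: [[-0.25, 0.868, 0.428], [0.968, 0.233, 0.093], [-0.019, 0.438, -0.899]]
ft_force: [0.3, 0.3, 0.7]
grip_width: 0.0426
```

Request:
{"fn": "step_arm", "kwargs": {"steps": [{"xyz": [0, 0, 0], "turn": [0, 0, 0], "gripper": -0.3}, {"xyz": [0, 0, 0], "turn": [0, 0, 0], "gripper": -1}, {"xyz": [0, 0, 0], "turn": [0, 0, 0], "gripper": -1}, {"xyz": [0, 0, 0], "turn": [0, 0, 0], "gripper": -1}, {"xyz": [0, 0, 0], "turn": [0, 0, 0], "gripper": -1}, {"xyz": [0, 0, 0], "turn": [0, 0, 0], "gripper": -1}, {"xyz": [0, 0, 0], "turn": [0, 0, 0], "gripper": -1}, {"xyz": [0, 0, 0], "turn": [0, 0, 0], "gripper": -1}], "squeeze": 60}}

```text
time_s: 3.23
position: [0.5448, 0.3694, 0.1554]
tool_rot: [[-0.25, 0.868, 0.428], [0.968, 0.233, 0.092], [-0.019, 0.438, -0.899]]
ft_force: [-0.1, 0.1, 0.2]
grip_width: -0.0002
```

Run:
```python
from look import *
snap('wrist','w2'); s=env.observe(); print(s['grip_width'],s['position'])
```

```text
-0.000389757040361102 [0.54479627 0.36939445 0.15537713]
```

View pics/w2.png

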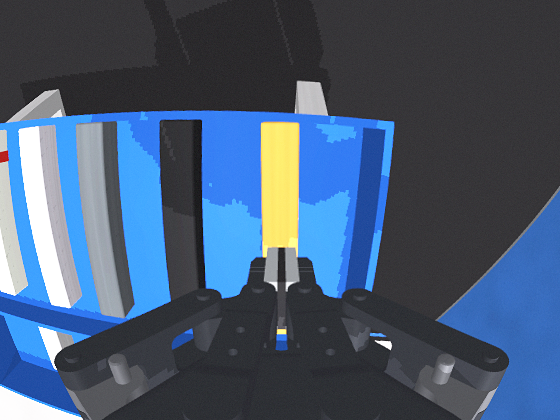

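The fingers shut above the bar, which hasn't moved (still at (280,190)). I'll use the wrist depth to see how far the tips and the bar top lie ahead of the TCP.

```bash
cat >> look.py <<'E'
def wpt(z,u,v,R,p):
    d=float(z['d'][v,u]); x,y=u-z['cx'],v-z['cy']; r=np.hypot(x,y)+1e-9; t=r/z['fx']; E=z['extrinsics']
    P=E[:3,:3]@(np.array([x/r*np.tan(t),y/r*np.tan(t),1])*d)+E[:3,3]; return P,R.T@(P-p)
E
python3 - <<'E'
from look import *
z=np.load('pics/w2.npz'); s=env.observe(); R,p=s['tool_rot'],s['position']
for u,v in((280,140),(280,190),(280,230),(280,243),(272,250),(272,256),(290,256),(272,270),(272,285),(220,200),(230,280)):
    P,t=wpt(z,u,v,R,p); print((u,v),z['im'][v,u],np.round(P,4),'tool mm',np.round(t*1000,1))
E
```

```text
(280, 140) [254 239 113] [0.4973 0.3562 0.1248] tool mm [ -0.3 -57.7   5.9]
(280, 190) [254 235 109] [0.5203 0.3624 0.1363] tool mm [ -0.3 -31.3   6. ]
(280, 230) [253 232 109] [0.5396 0.3675 0.1463] tool mm [-0.3 -9.   5.8]
(280, 243) [253 232 107] [0.5462 0.3693 0.1497] tool mm [-0.3 -1.3  5.7]
(272, 250) [159 163 166] [0.5235 0.3604 0.1757] tool mm [ -3.8 -11.7 -28.2]
(272, 256) [157 162 165] [0.521  0.36   0.1813] tool mm [ -3.7 -11.5 -34.3]
(290, 256) [160 163 167] [0.5198 0.3677 0.1805] tool mm [  4.1 -11.1 -33.5]
(272, 270) [160 164 167] [0.5162 0.3593 0.1925] tool mm [ -3.4 -11.  -46.5]
(272, 285) [62 65 67] [0.5088 0.358  0.2049] tool mm [ -3.  -12.3 -60.9]
(220, 200) [ 59 132 246] [0.5466 0.3316 0.1242] tool mm [-36.4 -20.9  25.3]
(230, 280) [ 76 175 255] [0.5933 0.3473 0.1474] tool mm [-33.3  33.5  25.9]
```

Run:
```python
from look import *
s=env.observe(); R,p=s['tool_rot'],s['position']
z=np.load('pics/w2.npz')
for u in(270,272,290,292):
  for v in range(243,252): 
    P,t=wpt(z,u,v,R,p); print((u,v),z['im'][v,u][:3],np.round(t*1000,1))
z=np.load('pics/w1.npz'); p=p-.12*R[:,2]
for u,v in((226,252),(230,252),(222,252),(336,252),(222,249),(226,250)):
    P,t=wpt(z,u,v,R,p); print('open',(u,v),z['im'][v,u][:3],np.round(t*1000,1))
```

```text
(270, 243) [254 235 109] [-5.9 -1.3  5.6]
(270, 244) [254 235 109] [-5.9 -0.5  6.2]
(270, 245) [254 236 108] [-5.9  0.3  6.6]
(270, 246) [255 238 135] [-5.9  0.4  5.5]
(270, 247) [233 208 159] [ -4.8 -11.4 -24.1]
(270, 248) [150 157 166] [ -4.8 -11.4 -25.2]
(270, 249) [155 159 166] [ -4.8 -11.5 -26.6]
(270, 250) [158 162 167] [ -4.7 -11.7 -28.3]
(270, 251) [162 165 168] [ -4.8 -10.6 -26.9]
(272, 243) [253 233 109] [-4.8 -1.2  6. ]
(272, 244) [254 232 107] [-4.8 -1.   4.9]
(272, 245) [255 234 107] [-4.8 -0.1  5.6]
(272, 246) [251 221 119] [-4.8  0.9  6.7]
(272, 247) [199 179 155] [ -3.9 -11.  -23.1]
(272, 248) [155 161 167] [ -3.9 -11.6 -25.8]
(272, 249) [160 164 169] [ -3.9 -11.3 -26.1]
(272, 250) [159 163 166] [ -3.8 -11.7 -28.2]
(272, 251) [157 162 167] [ -3.8 -11.6 -29.2]
(290, 243) [255 255 149] [ 5.2 -1.4  5.5]
(290, 244) [255 255 148] [ 5.2 -0.9  5.3]
(290, 245) [255 255 147] [ 5.2 -0.1  5.6]
(290, 246) [255 255 149] [5.2 0.8 6.5]
(290, 247) [235 208 160] [  4.3 -11.7 -24.7]
(290, 248) [153 156 167] [  4.3 -11.4 -25.2]
(290, 249) [159 162 167] [  4.2 -11.6 -26.9]
(290, 250) [160 163 168] [  4.2 -11.5 -27.8]
(290, 251) [159 162 166] [  4.2 -11.4 -28.7]
(292, 243) [255 254 145] [ 6.3 -1.   6.6]
(292, 244) [255 254 144] [ 6.3 -0.6  5.8]
(292, 245) [255 255 146] [ 6.3 -0.1  5.6]
(292, 246) [255 255 144] [6.4 0.8 6.4]
(292, 247) [234 207 160] [  5.2 -11.7 -24.9]
(292, 248) [151 158 168] [  5.2 -11.4 -25.3]
(292, 249) [162 166 169] [  5.2 -11.4 -26.5]
(292, 250) [163 162 168] [  5.2 -11.1 -26.9]
(292, 251) [159 164 167] [  5.1 -10.9 -27.6]
open (226, 252) [126 128 132] [-25.3 -10.5 -27.5]
open (230, 252) [70 69 71] [-23.1 -11.4 -29.6]
open (222, 252) [126 130 132] [-26.8 -11.2 -29.1]
open (336, 252) [128 131 133] [ 24.2 -10.9 -28.7]
open (222, 249) [131 133 136] [-27.  -12.  -27.6]
open (226, 250) [126 130 132] [-25.4 -11.1 -26.5]
```

The wrist depth shows the real fingertips at tool z ≈ −24 mm, not +19. The reported TCP therefore lies about 43 mm ahead of the real grasp point, and I'll apply that offset from here on. Next I open partway and descend a further 46 mm, slowly.

Request:
{"fn": "step_arm", "kwargs": {"steps": [{"xyz": [0, 0, 0], "turn": [0, 0, 0], "gripper": -0.15}, {"xyz": [0, 0, 0], "turn": [0, 0, 0], "gripper": -0.15}, {"xyz": [0, 0, 0], "turn": [0, 0, 0], "gripper": -0.15}, {"xyz": [0, 0, 0], "turn": [0, 0, 0], "gripper": -0.15}, {"xyz": [0, 0, 0.1], "turn": [0, 0, 0], "gripper": -0.15}, {"xyz": [0, 0, 0.1], "turn": [0, 0, 0], "gripper": -0.15}, {"xyz": [0, 0, 0.1], "turn": [0, 0, 0], "gripper": -0.15}, {"xyz": [0, 0, 0.1], "turn": [0, 0, 0], "gripper": -0.15}, {"xyz": [0, 0, 0.1], "turn": [0, 0, 0], "gripper": -0.15}, {"xyz": [0, 0, 0.1], "turn": [0, 0, 0], "gripper": -0.15}, {"xyz": [0, 0, 0.1], "turn": [0, 0, 0], "gripper": -0.15}, {"xyz": [0, 0, 0.1], "turn": [0, 0, 0], "gripper": -0.15}, {"xyz": [0, 0, 0.05], "turn": [0, 0, 0], "gripper": -0.15}]}}

```text
time_s: 4.37
position: [0.5595, 0.3724, 0.1241]
tool_rot: [[-0.25, 0.869, 0.428], [0.968, 0.233, 0.092], [-0.02, 0.437, -0.899]]
ft_force: [-0.3, -1.1, -0.5]
grip_width: 0.0368
```

Run:
```python
from look import *
snap('wrist','w3'); s=env.observe(); R,p=s['tool_rot'],s['position']; print(s['grip_width'],p,s['ft_force'])
z=np.load('pics/w3.npz')
for u,v in((280,190),(280,230),(235,255),(232,252),(320,252),(225,252),(330,252)):
    P,t=wpt(z,u,v,R,p); print((u,v),z['im'][v,u],np.round(t*1000,1))
```

```text
0.03644571659225638 [0.55943834 0.37244498 0.12397662] [-0.19290369 -0.62007823 -0.80209415]
(280, 190) [254 235 110] [ -0.2 -39.  -28.4]
(280, 230) [253 231 108] [ -0.2 -21.4 -29.2]
(235, 255) [165 168 173] [-19.8 -11.1 -32.9]
(232, 252) [156 161 164] [-21.6 -11.1 -29.6]
(320, 252) [43 49 78] [ 18.2  -8.9 -24.5]
(225, 252) [ 66 130 243] [-28.7  -1.9  -8.8]
(330, 252) [156 160 164] [ 22.  -11.2 -29.9]
```

View pics/w3.png

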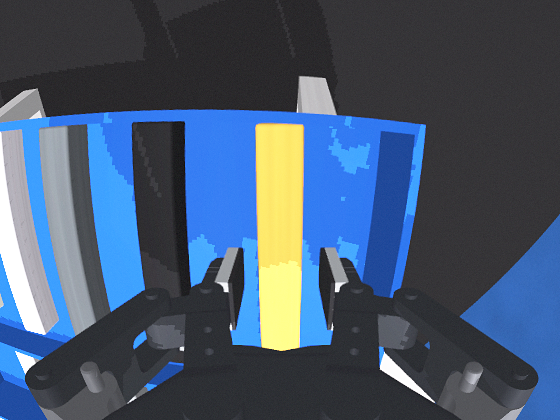

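The pads now straddle the bar, and the tips are about 4 mm below its top. Before the last ~11 mm I'll check clearance to the wall at the gripper knuckles.

Run:
```python
from look import *
s=env.observe(); R,p=s['tool_rot'],s['position']
z=np.load('pics/w3.npz')
for u,v in((340,268),(350,275),(395,300),(408,297),(470,340),(420,200),(400,240),(388,270),(155,300)):
    P,t=wpt(z,u,v,R,p); print((u,v),z['im'][v,u],np.round(t*1000,1))
```

```text
(340, 268) [157 161 165] [ 23.6 -11.7 -47. ]
(350, 275) [45 45 51] [ 28.6  -6.9 -44.3]
(395, 300) [49 50 56] [ 38.3 -11.9 -72.9]
(408, 297) [67 69 78] [ 42.5 -13.1 -73.7]
(470, 340) [49 50 55] [ 54.3 -11.6 -98.1]
(420, 200) [54 54 57] [142.1   8.5 139.6]
(400, 240) [ 38  90 191] [ 46.2 -24.4 -50.2]
(388, 270) [ 29  70 153] [ 45.3  -8.2 -43.6]
(155, 300) [44 46 49] [-41.7 -12.4 -74.2]
```

Request:
{"fn": "step_arm", "kwargs": {"steps": [{"xyz": [0, 0, 0], "turn": [0, 0, 0], "gripper": -0.35}, {"xyz": [0, 0, 0], "turn": [0, 0, 0], "gripper": -0.35}, {"xyz": [0, 0, 0], "turn": [0, 0, 0], "gripper": -0.35}, {"xyz": [0, 0, 0.08], "turn": [0, 0, 0], "gripper": -0.35}, {"xyz": [0, 0, 0.08], "turn": [0, 0, 0], "gripper": -0.35}, {"xyz": [0, 0, 0.07], "turn": [0, 0, 0], "gripper": -0.35}, {"xyz": [0, 0, 0], "turn": [0, 0, 0], "gripper": -0.35}, {"xyz": [0, 0, 0], "turn": [0, 0, 0], "gripper": -1}, {"xyz": [0, 0, 0], "turn": [0, 0, 0], "gripper": -1}, {"xyz": [0, 0, 0], "turn": [0, 0, 0], "gripper": -1}, {"xyz": [0, 0, 0], "turn": [0, 0, 0], "gripper": -1}, {"xyz": [0, 0, 0], "turn": [0, 0, 0], "gripper": -1}, {"xyz": [0, 0, 0], "turn": [0, 0, 0], "gripper": -1}, {"xyz": [0, 0, 0], "turn": [0, 0, 0], "gripper": -1}], "squeeze": 60}}

```text
time_s: 5.58
position: [0.5632, 0.3733, 0.1163]
tool_rot: [[-0.25, 0.869, 0.428], [0.968, 0.233, 0.092], [-0.02, 0.437, -0.899]]
ft_force: [1.1, 0.1, -3.3]
grip_width: 0.0186
```

Gripped (18.6 mm). Lifting square to the floor.

Request:
{"fn": "step_arm", "kwargs": {"steps": [{"xyz": [0, 0, -0.1], "turn": [0, 0, 0], "gripper": -1}, {"xyz": [0, 0, -0.2], "turn": [0, 0, 0], "gripper": -1}, {"xyz": [0, 0, -0.3], "turn": [0, 0, 0], "gripper": -1}, {"xyz": [0, 0, -0.3], "turn": [0, 0, 0], "gripper": -1}, {"xyz": [0, 0, -0.4], "turn": [0, 0, 0], "gripper": -1}, {"xyz": [0, 0, -0.5], "turn": [0, 0, 0], "gripper": -1}, {"xyz": [0, 0, -0.5], "turn": [0, 0, 0], "gripper": -1}, {"xyz": [0, 0, -0.5], "turn": [0, 0, 0], "gripper": -1}, {"xyz": [0, 0, -0.5], "turn": [0, 0, 0], "gripper": -1}, {"xyz": [0, 0, -0.4], "turn": [0, 0, 0], "gripper": -1}, {"xyz": [0, 0, -0.2], "turn": [0, 0, 0], "gripper": -1}, {"xyz": [0, 0, 0], "turn": [0, 0, 0], "gripper": -1}]}}

```text
time_s: 6.58
position: [0.4957, 0.3591, 0.2592]
tool_rot: [[-0.25, 0.867, 0.43], [0.968, 0.233, 0.094], [-0.019, 0.44, -0.898]]
ft_force: [0.5, -0.3, -4.9]
grip_width: 0.0186
```

Run:
```python
from look import *
from plan import *
s=env.observe(); R,p=s['tool_rot'],s['position']; print(s['time_s'],p,s['grip_width'],s['ft_force'])
snap('wrist','w4'); z=np.load('pics/w4.npz')
h=cv2.cvtColor(z['im'],cv2.COLOR_RGB2HSV); m=cv2.inRange(h,(12,90,90),(35,255,255)); m[:,:240]=0;m[:,320:]=0
ys,xs=np.nonzero(m); T=np.array([wpt(z,u,v,R,p)[1] for u,v in zip(xs,ys)])*1000
for a in range(-75,20,10):
    k=T[(T[:,1]>a)&(T[:,1]<a+10)&(abs(T[:,0])<14)]; 
    if len(k): print(a,len(k),np.median(k,0).round(1))
print('ymin',np.percentile(T[:,1],[0,1,2]))
J=np.load('jig.npz'); ex,ey=np.r_[J['ex'],0],np.r_[J['ey'],0]; o=np.r_[J['o'],0]
Rt=frame(ey,np.array([0,0,-1.])); 
tgt=o+ex*-.008+ey*-.012; tgt[2]=.22   # TCP, bar bottom 18 above TCP...
mid=np.array([.45,.12,.29])
print('to target'); rel(tgt,Rt,24); print(tgt,np.round(Rt,3).tolist())
Rm=R@Ro.from_rotvec(Ro.from_matrix(R.T@Rt).as_rotvec()*.5).as_matrix()
mid=(p+tgt)/2; mid[2]=.27; rel(mid,Rm,12); rel(tgt,Rt,14,mid,Rm)
```

```text
6.5833 [0.4957008  0.35912569 0.25922964] 0.01858622851217706 [ 0.51166365 -0.2930992  -4.89288345]
-75 280 [  0.2 -66.1 -37.1]
-65 1330 [  0.2 -60.  -37.3]
-55 1293 [  0.2 -50.1 -37.3]
-45 1214 [  0.2 -40.  -37.3]
-35 1137 [  0.2 -30.1 -37.3]
-25 1049 [  0.2 -20.1 -37.3]
-15 1006 [  0.2 -10.2 -37.3]
-5 867 [  0.2  -0.1 -37.3]
5 785 [  0.2   9.9 -37.3]
15 736 [  0.2  19.8 -37.4]
ymin [-69.24778509 -66.43403307 -65.67979825]
to target
N=24 xyz [-0.601, 0.152, 0.061] turn [0.223, -0.102, 0.481] | |shift| mm/row 24.9
[ 0.53439913 -0.21343273  0.22      ] [[0.631, 0.776, 0.0], [0.776, -0.631, 0.0], [0.0, 0.0, -1.0]]
N=12 xyz [-0.602, 0.028, -0.03] turn [0.222, -0.101, 0.481] | |shift| mm/row 24.1
N=14 xyz [-0.457, 0.238, 0.104] turn [0.192, -0.088, 0.412] | |shift| mm/row 21.0
```

Request:
{"fn": "step_arm", "kwargs": {"steps": [{"xyz": [-0.2, 0, -0.15], "turn": [0, 0, 0], "gripper": -1}, {"xyz": [-0.602, 0.028, -0.03], "turn": [0.222, -0.101, 0.481], "gripper": -1}, {"xyz": [-0.602, 0.028, -0.03], "turn": [0.222, -0.101, 0.481], "gripper": -1}, {"xyz": [-0.602, 0.028, -0.03], "turn": [0.222, -0.101, 0.481], "gripper": -1}, {"xyz": [-0.602, 0.028, -0.03], "turn": [0.222, -0.101, 0.481], "gripper": -1}, {"xyz": [-0.602, 0.028, -0.03], "turn": [0.222, -0.101, 0.481], "gripper": -1}, {"xyz": [-0.602, 0.028, -0.03], "turn": [0.222, -0.101, 0.481], "gripper": -1}, {"xyz": [-0.602, 0.028, -0.03], "turn": [0.222, -0.101, 0.481], "gripper": -1}, {"xyz": [-0.602, 0.028, -0.03], "turn": [0.222, -0.101, 0.481], "gripper": -1}, {"xyz": [-0.602, 0.028, -0.03], "turn": [0.222, -0.101, 0.481], "gripper": -1}, {"xyz": [-0.602, 0.028, -0.03], "turn": [0.222, -0.101, 0.481], "gripper": -1}, {"xyz": [-0.602, 0.028, -0.03], "turn": [0.222, -0.101, 0.481], "gripper": -1}, {"xyz": [-0.602, 0.028, -0.03], "turn": [0.222, -0.101, 0.481], "gripper": -1}, {"xyz": [0, 0, 0], "turn": [0, 0, 0], "gripper": -1}]}}

```text
time_s: 7.8
position: [0.5148, 0.0606, 0.2744]
tool_rot: [[0.218, 0.949, 0.23], [0.975, -0.222, -0.008], [0.043, 0.226, -0.973]]
ft_force: [0.2, -0.3, -4.7]
grip_width: 0.0185
```

Request:
{"fn": "step_arm", "kwargs": {"steps": [{"xyz": [-0.457, 0.238, 0.05], "turn": [0.192, -0.088, 0.412], "gripper": -1}, {"xyz": [-0.457, 0.238, 0.05], "turn": [0.192, -0.088, 0.412], "gripper": -1}, {"xyz": [-0.457, 0.238, 0.05], "turn": [0.192, -0.088, 0.412], "gripper": -1}, {"xyz": [-0.457, 0.238, 0.05], "turn": [0.192, -0.088, 0.412], "gripper": -1}, {"xyz": [-0.457, 0.238, 0.05], "turn": [0.192, -0.088, 0.412], "gripper": -1}, {"xyz": [-0.457, 0.238, 0.05], "turn": [0.192, -0.088, 0.412], "gripper": -1}, {"xyz": [-0.457, 0.238, 0.05], "turn": [0.192, -0.088, 0.412], "gripper": -1}, {"xyz": [-0.457, 0.238, 0.05], "turn": [0.192, -0.088, 0.412], "gripper": -1}, {"xyz": [-0.457, 0.238, 0.05], "turn": [0.192, -0.088, 0.412], "gripper": -1}, {"xyz": [-0.457, 0.238, 0.05], "turn": [0.192, -0.088, 0.412], "gripper": -1}, {"xyz": [-0.457, 0.238, 0.05], "turn": [0.192, -0.088, 0.412], "gripper": -1}, {"xyz": [-0.457, 0.238, 0.05], "turn": [0.192, -0.088, 0.412], "gripper": -1}, {"xyz": [-0.457, 0.238, 0.05], "turn": [0.192, -0.088, 0.412], "gripper": -1}, {"xyz": [-0.457, 0.238, 0.05], "turn": [0.192, -0.088, 0.412], "gripper": -1}, {"xyz": [0, 0, 0], "turn": [0, 0, 0], "gripper": -1}, {"xyz": [0, 0, 0], "turn": [0, 0, 0], "gripper": -1}]}}

```text
time_s: 9.13
position: [0.5303, -0.2225, 0.254]
tool_rot: [[0.632, 0.775, -0.002], [0.775, -0.632, 0.0], [-0.001, -0.001, -1.0]]
ft_force: [-0.5, 1.0, -4.3]
grip_width: 0.0188
```

```bash
cat >> plan.py <<'E'
J=np.load('jig.npz'); ex,ey=np.r_[J['ex'],0],np.r_[J['ey'],0]; o=np.r_[J['o'],0]
Rt=frame(ey,np.array([0,0,-1.]))
def tojig(p): d=np.asarray(p)-o; return np.array([d@ex,d@ey,d[2]])*1000
def jw(x,y,z): return o+ex*x/1000+ey*y/1000+np.array([0,0,z/1000])
def st():
    from rig import env
    s=env.observe(); F=s['ft_force']; e=Ro.from_matrix(s['tool_rot'].T@Rt).as_rotvec()
    print('t',round(s['time_s'],2),'TCP jig mm',tojig(s['position']).round(1),'F jig',np.round([F@ex,F@ey,F[2]],1),'grip',round(s['grip_width'],4),'rot err deg',np.degrees(e).round(2)); return s
E
python3 - <<'E'
from look import *
from plan import *
s=st(); rel(jw(-8,-12,60),Rt,14); snap('wrist','w5')
E
```

```text
t 9.13 TCP jig mm [ -5.4 -21.6 254. ] F jig [-1.1  0.5 -4.3] grip 0.0188 rot err deg [-0.08  0.04 -0.05]
N=14 xyz [0.017, -0.004, 0.346] turn [-0.001, 0.001, -0.001] | |shift| mm/row 13.9
```

View pics/w5.png

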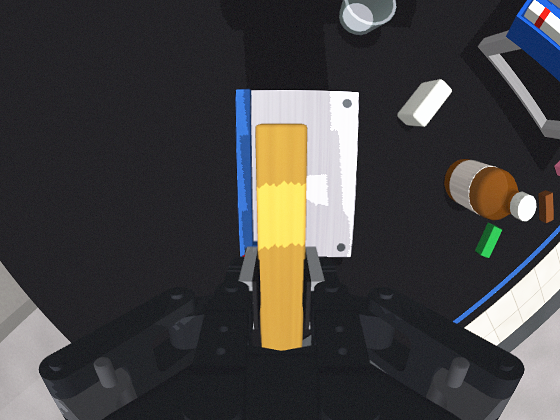

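The wrist view shows the bar held parallel to the jig. The long stop is at columns 237–250 and the plate spans x 250–358. I'll check the jig frame from here.

Run:
```python
from look import *
from plan import *
z=np.load('pics/w5.npz'); im=z['im'].astype(int); Z=np.array([0,0,1.])
for v in(105,130,160,190,215):
    row=im[v]; blue=(row[:,2]>row[:,0]+50)
    b=[u for u in range(225,262) if blue[u]]
    wr=[u for u in range(300,380) if row[u].min()>120]
    print(v,'stop outer/inner jig y',tojig(wray(z,b[0]-.5,v,np.array([0,0,.03]),Z))[1].round(1),tojig(wray(z,b[-1]+.5,v,np.array([0,0,.012]),Z))[1].round(1),'plate +y edge',tojig(wray(z,wr[-1]+.5,v,np.array([0,0,.012]),Z))[1].round(1))
for u in(265,300,330):
    col=im[:,u]; w=[v for v in range(70,120) if col[v].min()>120]; print(u,'near edge x',tojig(wray(z,u,w[0]-.5,np.array([0,0,.012]),Z))[0].round(1))
```

```text
105 stop outer/inner jig y -76.4 -60.4 plate +y edge 74.6
130 stop outer/inner jig y -75.6 -59.5 plate +y edge 74.0
160 stop outer/inner jig y -75.2 -60.0 plate +y edge 74.0
190 stop outer/inner jig y -76.2 -59.5 plate +y edge 74.5
215 stop outer/inner jig y -76.2 -60.3 plate +y edge 73.8
265 near edge x -110.3
300 near edge x -110.3
330 near edge x -109.9
```

Request:
{"fn": "step_arm", "kwargs": {"steps": [{"xyz": [0.1, -0.03, 0.4], "turn": [0, 0, 0], "gripper": -1}, {"xyz": [0.1, -0.03, 0.6], "turn": [0, 0, 0], "gripper": -1}, {"xyz": [0.04, 0, 0.7], "turn": [0, 0, 0], "gripper": -1}, {"xyz": [0, 0, 0.7], "turn": [0, 0, 0], "gripper": -1}, {"xyz": [0, 0, 0.7], "turn": [0, 0, 0], "gripper": -1}, {"xyz": [0, 0, 0.7], "turn": [0, 0, 0], "gripper": -1}, {"xyz": [0, 0, 0.7], "turn": [0, 0, 0], "gripper": -1}, {"xyz": [0, 0, 0.6], "turn": [0, 0, 0], "gripper": -1}, {"xyz": [0, 0, 0.5], "turn": [0, 0, 0], "gripper": -1}, {"xyz": [0, 0, 0.3], "turn": [0, 0, 0], "gripper": -1}, {"xyz": [0, 0, 0.15], "turn": [0, 0, 0], "gripper": -1}, {"xyz": [0, 0, 0.1], "turn": [0, 0, 0], "gripper": -1}, {"xyz": [0, 0, 0.05], "turn": [0, 0, 0], "gripper": -1}, {"xyz": [0, 0, 0], "turn": [0, 0, 0], "gripper": -1}]}}

```text
time_s: 10.35
position: [0.535, -0.2127, 0.0076]
tool_rot: [[0.631, 0.776, 0.0], [0.776, -0.631, -0.001], [-0.001, 0.001, -1.0]]
ft_force: [0.3, -0.7, -4.5]
grip_width: 0.0186
```

```bash
python3 -c "
from plan import *
st()"
```

```text
t 10.35 TCP jig mm [ -8.  -11.    7.6] F jig [ 0.6 -0.3 -4.5] grip 0.0186 rot err deg [0.07 0.04 0.05]
```

Now 10 mm down slowly, then 1 mm at a time until contact.

Request:
{"fn": "step_arm", "kwargs": {"steps": [{"xyz": [0, 0, 0.06], "turn": [0, 0, 0], "gripper": -1}, {"xyz": [0, 0, 0.06], "turn": [0, 0, 0], "gripper": -1}, {"xyz": [0, 0, 0.06], "turn": [0, 0, 0], "gripper": -1}, {"xyz": [0, 0, 0.04], "turn": [0, 0, 0], "gripper": -1}, {"xyz": [0, 0, 0.03], "turn": [0, 0, 0], "gripper": -1}, {"xyz": [0, 0, 0.03], "turn": [0, 0, 0], "gripper": -1}, {"xyz": [0, 0, 0], "turn": [0, 0, 0], "gripper": -1}]}}

```text
time_s: 10.93
position: [0.5346, -0.2128, -0.0043]
tool_rot: [[0.631, 0.776, -0.001], [0.776, -0.631, -0.001], [-0.001, -0.0, -1.0]]
ft_force: [-0.5, 0.2, -4.1]
grip_width: 0.0189
```

Request:
{"fn": "step_arm", "kwargs": {"steps": [{"xyz": [0, 0, 0.02], "turn": [0, 0, 0], "gripper": -1}, {"xyz": [0, 0, 0], "turn": [0, 0, 0], "gripper": -1}]}}

```text
time_s: 11.1
position: [0.5347, -0.2128, -0.0049]
tool_rot: [[0.631, 0.776, -0.0], [0.776, -0.631, -0.001], [-0.001, 0.0, -1.0]]
ft_force: [-1.2, -0.4, -4.6]
grip_width: 0.0185
```

Request:
{"fn": "step_arm", "kwargs": {"steps": [{"xyz": [0, 0, 0.02], "turn": [0, 0, 0], "gripper": -1}, {"xyz": [0, 0, 0], "turn": [0, 0, 0], "gripper": -1}]}}

```text
time_s: 11.27
position: [0.5348, -0.2129, -0.0055]
tool_rot: [[0.631, 0.776, -0.0], [0.776, -0.631, -0.001], [-0.001, 0.001, -1.0]]
ft_force: [-0.9, 0.4, -3.6]
grip_width: 0.0188
```

Request:
{"fn": "step_arm", "kwargs": {"steps": [{"xyz": [0, 0, 0.015], "turn": [0, 0, 0], "gripper": -1}, {"xyz": [0, 0, 0], "turn": [0, 0, 0], "gripper": -1}]}}

```text
time_s: 11.43
position: [0.5348, -0.2129, -0.0056]
tool_rot: [[0.631, 0.776, 0.0], [0.776, -0.631, -0.001], [-0.001, 0.001, -1.0]]
ft_force: [-2.0, 1.6, 4.6]
grip_width: 0.0186
```

Contact felt (+9 N change). Releasing gradually.

Request:
{"fn": "step_arm", "kwargs": {"steps": [{"xyz": [0, 0, 0], "turn": [0, 0, 0], "gripper": -0.45}, {"xyz": [0, 0, 0], "turn": [0, 0, 0], "gripper": -0.4}, {"xyz": [0, 0, 0], "turn": [0, 0, 0], "gripper": -0.35}, {"xyz": [0, 0, 0], "turn": [0, 0, 0], "gripper": -0.3}, {"xyz": [0, 0, 0], "turn": [0, 0, 0], "gripper": -0.3}, {"xyz": [0, 0, -0.1], "turn": [0, 0, 0], "gripper": -0.3}, {"xyz": [0, 0, -0.3], "turn": [0, 0, 0], "gripper": -0.3}, {"xyz": [0, 0, -0.4], "turn": [0, 0, 0], "gripper": -0.3}, {"xyz": [0, 0, -0.4], "turn": [0, 0, 0], "gripper": -0.3}, {"xyz": [0, -0.2, 0], "turn": [0, 0, 0], "gripper": -1}, {"xyz": [0, -0.4, 0], "turn": [0, 0, 0], "gripper": -1}, {"xyz": [0, -0.6, 0], "turn": [0, 0, 0], "gripper": -1}, {"xyz": [0, -0.6, 0], "turn": [0, 0, 0], "gripper": -1}, {"xyz": [0, -0.4, 0], "turn": [0, 0, 0], "gripper": -1}, {"xyz": [0, -0.2, 0], "turn": [0, 0, 0], "gripper": -1}, {"xyz": [0, 0, 0], "turn": [0, 0, 0], "gripper": -1}]}}

```text
time_s: 12.77
position: [0.4589, -0.151, 0.0415]
tool_rot: [[0.631, 0.776, -0.002], [0.776, -0.631, -0.0], [-0.001, -0.001, -1.0]]
ft_force: [0.0, -0.7, -0.8]
grip_width: -0.0001
```

```bash
cat > bar.py <<'E'
from look import *
from plan import *
def bar(tag,h=.032):
    "brass top face in jig mm from the top camera"
    snap('top',tag); z=np.load(f'pics/{tag}.npz'); E=z['extrinsics']
    hs=cv2.cvtColor(z['im'],cv2.COLOR_RGB2HSV); m=cv2.inRange(hs,(12,90,90),(35,255,255)); m[:,:330]=0; m[:190]=0; m[340:]=0
    m=cv2.morphologyEx(m,cv2.MORPH_OPEN,np.ones((2,2)))
    c=max(cv2.findContours(m,cv2.RETR_EXTERNAL,cv2.CHAIN_APPROX_NONE)[0],key=cv2.contourArea)[:,0]
    out=[]
    for u,v in c:
        r=E[:3,:3]@np.array([(u-z['cx'])/z['fx'],(v-z['cy'])/z['fy'],1]); out.append(tojig(E[:3,3]+r*(h-E[2,3])/r[2])[:2])
    W=np.array(out); print('bar rect',cv2.minAreaRect(W.astype(np.float32)),'min',W.min(0).round(1),'max',W.max(0).round(1))
if __name__=='__main__':
    import sys; s=st(); print('q',s['q'].round(1)); bar(sys.argv[1])
E
python3 bar.py t1
```

```text
t 12.77 TCP jig mm [-105.9  -11.2   41.5] F jig [ 0.5 -0.5 -0.8] grip -0.0001 rot err deg [-0.07  0.06  0.05]
q [-32.3  27.2  98.8  -0.1  54.1 -83.1]
bar rect ((31.333404541015625, -11.969817161560059), (20.2716121673584, 44.76710891723633), 89.75713348388672) min [  8.9 -22.2] max [53.7 -1.8]
```

Request:
{"fn": "step_arm", "kwargs": {"steps": [{"xyz": [0, 0, 0.4], "turn": [0, 0, 0], "gripper": -1}, {"xyz": [0, 0, 0.4], "turn": [0, 0, 0], "gripper": -1}, {"xyz": [0, 0, 0.25], "turn": [0, 0, 0], "gripper": -1}, {"xyz": [0, 0, 0.14], "turn": [0, 0, 0], "gripper": -1}, {"xyz": [0, 0.15, 0], "turn": [0, 0, 0], "gripper": -1}, {"xyz": [0, 0.15, 0], "turn": [0, 0, 0], "gripper": -1}, {"xyz": [0, 0.1, 0], "turn": [0, 0, 0], "gripper": -1}, {"xyz": [0, 0.03, 0], "turn": [0, 0, 0], "gripper": -1}, {"xyz": [0, 0.03, 0], "turn": [0, 0, 0], "gripper": -1}, {"xyz": [0, 0.03, 0], "turn": [0, 0, 0], "gripper": -1}, {"xyz": [0, 0.03, 0], "turn": [0, 0, 0], "gripper": -1}, {"xyz": [0, 0.03, 0], "turn": [0, 0, 0], "gripper": -1}, {"xyz": [0, 0.03, 0], "turn": [0, 0, 0], "gripper": -1}, {"xyz": [0, 0.03, 0], "turn": [0, 0, 0], "gripper": -1}, {"xyz": [0, 0.03, 0], "turn": [0, 0, 0], "gripper": -1}, {"xyz": [0, 0.03, 0], "turn": [0, 0, 0], "gripper": -1}]}}

```text
time_s: 14.15
position: [0.4811, -0.1692, -0.006]
tool_rot: [[0.631, 0.776, -0.0], [0.776, -0.631, -0.001], [-0.001, 0.0, -1.0]]
ft_force: [-2.5, 1.4, 0.1]
grip_width: -0.0003
```

```bash
python3 -c "
from plan import *
st()"
```

```text
t 14.15 TCP jig mm [-77.3 -11.3  -6. ] F jig [-2.9 -0.5  0.1] grip -0.0003 rot err deg [0.01 0.05 0.03]
```

Request:
{"fn": "step_arm", "kwargs": {"steps": [{"xyz": [0, 0.03, 0], "turn": [0, 0, 0], "gripper": -1}, {"xyz": [0, 0.03, 0], "turn": [0, 0, 0], "gripper": -1}, {"xyz": [0, 0.03, 0], "turn": [0, 0, 0], "gripper": -1}, {"xyz": [0, 0.03, 0], "turn": [0, 0, 0], "gripper": -1}, {"xyz": [0, 0.03, 0], "turn": [0, 0, 0], "gripper": -1}, {"xyz": [0, 0.03, 0], "turn": [0, 0, 0], "gripper": -1}, {"xyz": [0, 0.03, 0], "turn": [0, 0, 0], "gripper": -1}, {"xyz": [0, 0.03, 0], "turn": [0, 0, 0], "gripper": -1}, {"xyz": [0, 0.03, 0], "turn": [0, 0, 0], "gripper": -1}, {"xyz": [0, 0.03, 0], "turn": [0, 0, 0], "gripper": -1}, {"xyz": [0, 0.03, 0], "turn": [0, 0, 0], "gripper": -1}, {"xyz": [0, 0.03, 0], "turn": [0, 0, 0], "gripper": -1}, {"xyz": [0, 0.03, 0], "turn": [0, 0, 0], "gripper": -1}, {"xyz": [0, 0.03, 0], "turn": [0, 0, 0], "gripper": -1}, {"xyz": [0, 0.03, 0], "turn": [0, 0, 0], "gripper": -1}]}}

```text
time_s: 15.4
position: [0.4951, -0.1806, -0.0059]
tool_rot: [[0.631, 0.776, -0.0], [0.776, -0.631, -0.001], [-0.001, 0.0, -1.0]]
ft_force: [-1.8, 0.8, -1.8]
grip_width: -0.0001
```

Request:
{"fn": "step_arm", "kwargs": {"steps": [{"xyz": [0, 0.02, 0], "turn": [0, 0, 0], "gripper": -1}, {"xyz": [0, 0.02, 0], "turn": [0, 0, 0], "gripper": -1}]}}

```text
time_s: 15.57
position: [0.4963, -0.1815, -0.0059]
tool_rot: [[0.631, 0.776, -0.0], [0.776, -0.631, -0.001], [-0.001, 0.0, -1.0]]
ft_force: [-1.7, 0.7, -1.6]
grip_width: 0.0003
```

```bash
python3 -c "
from plan import *
st()"
```

```text
t 15.57 TCP jig mm [-57.7 -11.3  -5.9] F jig [-1.7 -0.5 -1.6] grip 0.0003 rot err deg [0.01 0.05 0.02]
```

Request:
{"fn": "step_arm", "kwargs": {"steps": [{"xyz": [0, 0.02, 0], "turn": [0, 0, 0], "gripper": -1}, {"xyz": [0, 0.02, 0], "turn": [0, 0, 0], "gripper": -1}]}}

```text
time_s: 15.73
position: [0.4975, -0.1826, -0.0059]
tool_rot: [[0.631, 0.776, -0.0], [0.776, -0.631, -0.001], [-0.001, 0.0, -1.0]]
ft_force: [-0.7, 1.5, -0.8]
grip_width: 0.0
```

Request:
{"fn": "step_arm", "kwargs": {"steps": [{"xyz": [0, 0.02, 0], "turn": [0, 0, 0], "gripper": -1}, {"xyz": [0, 0.01, 0], "turn": [0, 0, 0], "gripper": -1}]}}

```text
time_s: 15.9
position: [0.4979, -0.1828, -0.0059]
tool_rot: [[0.631, 0.776, -0.002], [0.776, -0.631, 0.0], [-0.001, -0.002, -1.0]]
ft_force: [-5.7, 3.8, 3.0]
grip_width: 0.0
```

```bash
python3 -c "
from plan import *
st()"
```

```text
t 15.9 TCP jig mm [-55.7 -11.3  -5.9] F jig [-6.8 -0.7  3. ] grip 0.0 rot err deg [-0.09  0.06  0.03]
```

```bash
cat >> plan.py <<'E'
R9=frame(ex,np.array([0,0,-1.]))
E
python3 - <<'E'
from plan import *
s=st(); p0=jw(-75.7,-11.3,42); rel(jw(0,26,42),R9,20,p0,s['tool_rot'])
S=np.array
E
```

```text
t 15.9 TCP jig mm [-55.7 -11.3  -5.9] F jig [-6.8 -0.7  3. ] grip 0.0 rot err deg [-0.09  0.06  0.03]
N=20 xyz [0.109, 0.042, -0.0] turn [-0.0, 0.001, 0.982] | |shift| mm/row 4.7
```

Request:
{"fn": "step_arm", "kwargs": {"steps": [{"xyz": [0, -0.2, 0], "turn": [0, 0, 0], "gripper": -1}, {"xyz": [0, -0.3, 0], "turn": [0, 0, 0], "gripper": -1}, {"xyz": [0, 0, -0.3], "turn": [0, 0, 0], "gripper": -1}, {"xyz": [0, 0, -0.5], "turn": [0, 0, 0], "gripper": -1}, {"xyz": [0, 0, -0.4], "turn": [0, 0, 0], "gripper": -1}]}}

```text
time_s: 16.32
position: [0.4831, -0.1707, 0.0432]
tool_rot: [[0.631, 0.776, 0.001], [0.776, -0.631, -0.002], [-0.001, 0.002, -1.0]]
ft_force: [0.2, 0.2, 0.8]
grip_width: 0.0003
```

Request:
{"fn": "step_arm", "kwargs": {"steps": [{"xyz": [0.109, 0.042, 0], "turn": [0, 0, 0.982], "gripper": -0.1}, {"xyz": [0.109, 0.042, 0], "turn": [0, 0, 0.982], "gripper": -0.1}, {"xyz": [0.109, 0.042, 0], "turn": [0, 0, 0.982], "gripper": -0.1}, {"xyz": [0.109, 0.042, 0], "turn": [0, 0, 0.982], "gripper": -0.1}, {"xyz": [0.109, 0.042, 0], "turn": [0, 0, 0.982], "gripper": -0.1}, {"xyz": [0.109, 0.042, 0], "turn": [0, 0, 0.982], "gripper": -0.1}, {"xyz": [0.109, 0.042, 0], "turn": [0, 0, 0.982], "gripper": -0.1}, {"xyz": [0.109, 0.042, 0], "turn": [0, 0, 0.982], "gripper": -0.1}, {"xyz": [0.109, 0.042, 0], "turn": [0, 0, 0.982], "gripper": -0.1}, {"xyz": [0.109, 0.042, 0], "turn": [0, 0, 0.982], "gripper": -0.1}, {"xyz": [0.109, 0.042, 0], "turn": [0, 0, 0.982], "gripper": -0.1}, {"xyz": [0.109, 0.042, 0], "turn": [0, 0, 0.982], "gripper": -0.1}, {"xyz": [0.109, 0.042, 0], "turn": [0, 0, 0.982], "gripper": -0.1}, {"xyz": [0.109, 0.042, 0], "turn": [0, 0, 0.982], "gripper": -0.1}, {"xyz": [0.109, 0.042, 0], "turn": [0, 0, 0.982], "gripper": -0.1}, {"xyz": [0.109, 0.042, 0], "turn": [0, 0, 0.982], "gripper": -0.1}, {"xyz": [0.109, 0.042, 0], "turn": [0, 0, 0.982], "gripper": -0.1}, {"xyz": [0.109, 0.042, 0], "turn": [0, 0, 0.982], "gripper": -0.1}, {"xyz": [0.109, 0.042, 0], "turn": [0, 0, 0.982], "gripper": -0.1}, {"xyz": [0.109, 0.042, 0], "turn": [0, 0, 0.982], "gripper": -0.1}]}}

```text
time_s: 17.98
position: [0.5654, -0.1898, 0.0424]
tool_rot: [[0.773, -0.634, 0.001], [-0.634, -0.773, -0.002], [0.002, 0.001, -1.0]]
ft_force: [0.1, -0.8, -0.1]
grip_width: 0.0379
```

Run:
```python
from bar import *
s=st(); print(s['q'].round(0)); rel(jw(0,26,-6),R9,4); snap('wrist','w6')
z=np.load('pics/w6.npz'); R,p=s['tool_rot'],s['position']
h=cv2.cvtColor(z['im'],cv2.COLOR_RGB2HSV); m=cv2.inRange(h,(12,90,90),(35,255,255)); ys,xs=np.nonzero(m)
T=np.array([tojig(wpt(z,u,v,R,p)[0]) for u,v in zip(xs,ys)]); T=T[abs(T[:,2]-32)<3]; print(len(T),np.percentile(T,[1,50,99],axis=0).round(1))
```

```text
t 17.98 TCP jig mm [ 1.1 25.9 42.4] F jig [ 0.6 -0.6 -0.1] grip 0.0379 rot err deg [ 1.200e-01 -7.000e-02 -9.022e+01]
[-30.  36.  80.  -0.  64.  10.]
N=4 xyz [-0.007, -0.001, 0.302] turn [0.002, -0.007, -0.012] | |shift| mm/row 12.1
2930 [[-24.6 -20.5  29.3]
 [  7.3  -8.7  31.6]
 [ 82.1  -0.8  32.9]]
```

View pics/w6.png

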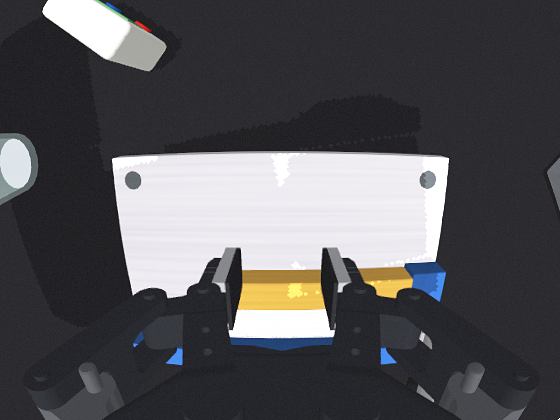

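The bar is touching the end stop, and both fingers are clear of its +y side. Descending, then pushing sideways.

Request:
{"fn": "step_arm", "kwargs": {"steps": [{"xyz": [0, 0, 0.4], "turn": [0, 0, 0], "gripper": -0.1}, {"xyz": [0, 0, 0.4], "turn": [0, 0, 0], "gripper": -0.1}, {"xyz": [0, 0, 0.25], "turn": [0, 0, 0], "gripper": -0.1}, {"xyz": [0, 0, 0.15], "turn": [0, 0, 0], "gripper": -0.1}, {"xyz": [0, 0.2, 0], "turn": [0, 0, 0], "gripper": -0.1}, {"xyz": [0, 0.1, 0], "turn": [0, 0, 0], "gripper": -0.1}, {"xyz": [0, 0.035, 0], "turn": [0, 0, 0], "gripper": -0.1}, {"xyz": [0, 0.035, 0], "turn": [0, 0, 0], "gripper": -0.1}, {"xyz": [0, 0.035, 0], "turn": [0, 0, 0], "gripper": -0.1}, {"xyz": [0, 0.035, 0], "turn": [0, 0, 0], "gripper": -0.1}, {"xyz": [0, 0.035, 0], "turn": [0, 0, 0], "gripper": -0.1}, {"xyz": [0, 0.035, 0], "turn": [0, 0, 0], "gripper": -0.1}, {"xyz": [0, 0.035, 0], "turn": [0, 0, 0], "gripper": -0.1}, {"xyz": [0, 0.035, 0], "turn": [0, 0, 0], "gripper": -0.1}]}}

```text
time_s: 19.2
position: [0.5505, -0.2076, -0.0056]
tool_rot: [[0.776, -0.631, 0.0], [-0.631, -0.776, -0.001], [0.001, 0.001, -1.0]]
ft_force: [2.7, 3.7, 2.7]
grip_width: 0.0386
```

```bash
python3 -c "
from plan import *
st()"
```

```text
t 19.2 TCP jig mm [ 0.8  2.7 -5.6] F jig [-0.2  4.5  2.7] grip 0.0386 rot err deg [ 7.000e-02 -2.000e-02 -8.999e+01]
```

Request:
{"fn": "step_arm", "kwargs": {"steps": [{"xyz": [0, 0.035, 0], "turn": [0, 0, 0], "gripper": -0.1}, {"xyz": [0, 0.035, 0], "turn": [0, 0, 0], "gripper": -0.1}, {"xyz": [0, 0.035, 0], "turn": [0, 0, 0], "gripper": -0.1}, {"xyz": [0, 0.035, 0], "turn": [0, 0, 0], "gripper": -0.1}, {"xyz": [0, 0.035, 0], "turn": [0, 0, 0], "gripper": -0.1}, {"xyz": [0, 0.035, 0], "turn": [0, 0, 0], "gripper": -0.1}, {"xyz": [0, 0.035, 0], "turn": [0, 0, 0], "gripper": -0.1}, {"xyz": [0, 0.035, 0], "turn": [0, 0, 0], "gripper": -0.1}, {"xyz": [0, 0.035, 0], "turn": [0, 0, 0], "gripper": -0.1}, {"xyz": [0, 0.035, 0], "turn": [0, 0, 0], "gripper": -0.1}, {"xyz": [0, 0.035, 0], "turn": [0, 0, 0], "gripper": -0.1}, {"xyz": [0, 0.035, 0], "turn": [0, 0, 0], "gripper": -0.1}, {"xyz": [0, 0.035, 0], "turn": [0, 0, 0], "gripper": -0.1}, {"xyz": [0, 0.035, 0], "turn": [0, 0, 0], "gripper": -0.1}, {"xyz": [0, 0.035, 0], "turn": [0, 0, 0], "gripper": -0.1}, {"xyz": [0, 0.035, 0], "turn": [0, 0, 0], "gripper": -0.1}, {"xyz": [0, 0.035, 0], "turn": [0, 0, 0], "gripper": -0.1}, {"xyz": [0, 0.035, 0], "turn": [0, 0, 0], "gripper": -0.1}, {"xyz": [0, 0.035, 0], "turn": [0, 0, 0], "gripper": -0.1}]}}

```text
time_s: 20.78
position: [0.5338, -0.2276, -0.0059]
tool_rot: [[0.776, -0.631, 0.0], [-0.631, -0.776, -0.0], [0.0, -0.0, -1.0]]
ft_force: [11.8, 13.3, 2.5]
grip_width: 0.0384
```

Request:
{"fn": "step_arm", "kwargs": {"steps": [{"xyz": [0, 0.02, 0], "turn": [0, 0, 0], "gripper": -0.1}, {"xyz": [0, 0.02, 0], "turn": [0, 0, 0], "gripper": -0.1}]}}

```text
time_s: 20.95
position: [0.5335, -0.2279, -0.0059]
tool_rot: [[0.777, -0.629, 0.001], [-0.629, -0.777, 0.0], [0.001, -0.001, -1.0]]
ft_force: [15.3, 16.5, 1.5]
grip_width: 0.0386
```

```bash
python3 -c "
from plan import *
st()"
```

```text
t 20.95 TCP jig mm [  0.5 -23.8  -5.9] F jig [ 1.5 22.5  1.5] grip 0.0386 rot err deg [-1.000e-02 -9.000e-02 -8.984e+01]
```

Request:
{"fn": "step_arm", "kwargs": {"steps": [{"xyz": [0, -0.06, 0], "turn": [0, 0, 0], "gripper": -0.1}, {"xyz": [0, -0.3, 0], "turn": [0, 0, 0], "gripper": -0.1}, {"xyz": [0, -0.3, -0.3], "turn": [0, 0, 0], "gripper": -0.1}, {"xyz": [0, -0.4, -0.5], "turn": [0, 0, 0], "gripper": -0.1}, {"xyz": [0, -0.4, -0.5], "turn": [0, 0, 0], "gripper": -0.1}, {"xyz": [0, -0.4, -0.5], "turn": [0, 0, 0], "gripper": -0.1}, {"xyz": [0, 0, 0], "turn": [0, 0, 0], "gripper": -0.1}]}}

```text
time_s: 21.53
position: [0.5821, -0.1703, 0.0695]
tool_rot: [[0.777, -0.63, 0.005], [-0.63, -0.777, -0.004], [0.006, -0.0, -1.0]]
ft_force: [0.2, -0.2, -0.2]
grip_width: 0.0382
```

Run:
```python
from bar import *
s=st(); bar('t2'); snap('wrist','w7')
z=np.load('pics/w7.npz'); R,p=s['tool_rot'],s['position']
h=cv2.cvtColor(z['im'],cv2.COLOR_RGB2HSV); m=cv2.inRange(h,(12,90,90),(35,255,255)); ys,xs=np.nonzero(m)
T=np.array([tojig(wpt(z,u,v,R,p)[0]) for u,v in zip(xs,ys)]); T=T[abs(T[:,2]-32)<3]
for a in range(-50,90,20):
    k=T[(T[:,0]>a)&(T[:,0]<a+10)]
    if len(k): print(a,len(k),k[:,1].min().round(1),k[:,1].max().round(1))
t=np.load('pics/t2.npz')['im'][195:335,330:470]; w=z['im'][200:400,80:480]
im=np.zeros((600,800,3),np.uint8); im[:560,:560]=0
a=cv2.resize(t,(420,420),interpolation=cv2.INTER_CUBIC); b=cv2.resize(z['im'],(380,285)); im[:420,:420]=a; im[:285,420:]=b
cv2.imwrite('pics/c1.png',im[:430,:,::-1])
```

```text
t 21.53 TCP jig mm [ 1.7 51.5 69.5] F jig [ 0.3 -0.  -0.2] grip 0.0382 rot err deg [  0.26  -0.27 -89.89]
bar rect ((58.194091796875, -45.34300231933594), (9.525679588317871, 21.9022216796875), 11.518288612365723) min [ 51.9 -56.1] max [ 64.  -34.7]
-30 181 -48.1 -33.9
-10 235 -52.7 -33.8
10 212 -50.4 -34.1
30 189 -47.4 -33.9
```

View pics/c1.png

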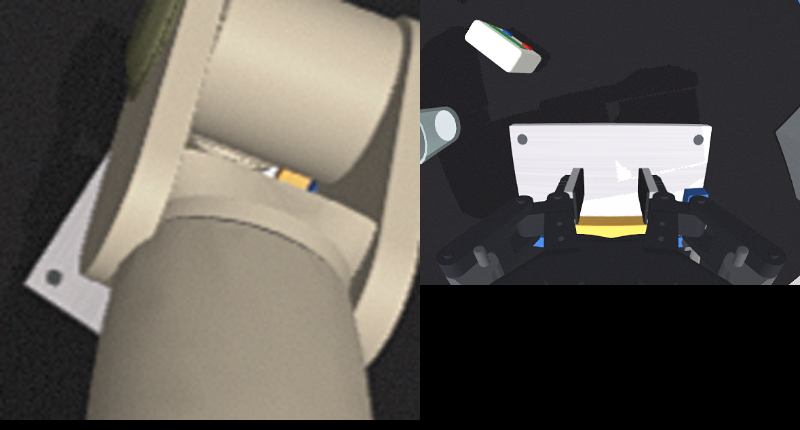

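The bar is parallel (face at y = −33.9 along its length) but 4 mm short of home. The +x knuckle had met the side of the raised clamp handle (22 N, handle side at y = −35). I'll repeat the push from further −x, clear of the handle.

Run:
```python
from plan import *
s=st(); rel(jw(-24,-10,69.5),R9,5)
```

```text
t 21.63 TCP jig mm [ 0.3 49.1 66. ] F jig [-0.4 -1.2 -0.1] grip 0.0385 rot err deg [ 9.000e-02  5.000e-02 -8.995e+01]
N=5 xyz [-0.122, 0.295, -0.017] turn [0.004, -0.001, 0.002] | |shift| mm/row 12.8
```

Request:
{"fn": "step_arm", "kwargs": {"steps": [{"xyz": [-0.12, 0.3, 0], "turn": [0, 0, 0], "gripper": -0.1}, {"xyz": [-0.12, 0.3, 0], "turn": [0, 0, 0], "gripper": -0.1}, {"xyz": [-0.12, 0.3, 0], "turn": [0, 0, 0], "gripper": -0.1}, {"xyz": [-0.12, 0.3, 0], "turn": [0, 0, 0], "gripper": -0.1}, {"xyz": [-0.12, 0.28, 0], "turn": [0, 0, 0], "gripper": -0.1}, {"xyz": [0, 0, 0.4], "turn": [0, 0, 0], "gripper": -0.1}, {"xyz": [0, 0, 0.5], "turn": [0, 0, 0], "gripper": -0.1}, {"xyz": [0, 0, 0.5], "turn": [0, 0, 0], "gripper": -0.1}, {"xyz": [0, 0, 0.3], "turn": [0, 0, 0], "gripper": -0.1}, {"xyz": [0, 0, 0.1], "turn": [0, 0, 0], "gripper": -0.1}, {"xyz": [0, 0.1, 0], "turn": [0, 0, 0], "gripper": -0.1}, {"xyz": [0, 0.1, 0], "turn": [0, 0, 0], "gripper": -0.1}, {"xyz": [0, 0.03, 0], "turn": [0, 0, 0], "gripper": -0.1}, {"xyz": [0, 0.03, 0], "turn": [0, 0, 0], "gripper": -0.1}, {"xyz": [0, 0.03, 0], "turn": [0, 0, 0], "gripper": -0.1}, {"xyz": [0, 0.03, 0], "turn": [0, 0, 0], "gripper": -0.1}, {"xyz": [0, 0.03, 0], "turn": [0, 0, 0], "gripper": -0.1}, {"xyz": [0, 0.03, 0], "turn": [0, 0, 0], "gripper": -0.1}]}}

```text
time_s: 23.13
position: [0.5141, -0.214, -0.0057]
tool_rot: [[0.776, -0.631, 0.0], [-0.631, -0.776, -0.001], [0.001, 0.0, -1.0]]
ft_force: [1.2, 3.6, 0.6]
grip_width: 0.0385
```

```bash
python3 -c "
from plan import *
st()"
```

```text
t 23.13 TCP jig mm [-23.4 -25.3  -5.7] F jig [-1.3  3.5  0.6] grip 0.0385 rot err deg [ 4.000e-02 -2.000e-02 -8.999e+01]
```

Moving past the earlier stall (−25.3 against −23.8) at only 3.5 N. I'll continue to the stop.

Request:
{"fn": "step_arm", "kwargs": {"steps": [{"xyz": [0, 0.025, 0], "turn": [0, 0, 0], "gripper": -0.1}, {"xyz": [0, 0.025, 0], "turn": [0, 0, 0], "gripper": -0.1}]}}

```text
time_s: 23.3
position: [0.513, -0.2155, -0.0057]
tool_rot: [[0.776, -0.631, 0.001], [-0.631, -0.776, -0.001], [0.001, -0.0, -1.0]]
ft_force: [4.8, 5.2, 1.8]
grip_width: 0.038
```

Request:
{"fn": "step_arm", "kwargs": {"steps": [{"xyz": [0, 0.02, 0], "turn": [0, 0, 0], "gripper": -0.1}, {"xyz": [0, 0.02, 0], "turn": [0, 0, 0], "gripper": -0.1}]}}

```text
time_s: 23.47
position: [0.5127, -0.2164, -0.0056]
tool_rot: [[0.775, -0.631, 0.002], [-0.631, -0.775, -0.0], [0.002, -0.001, -1.0]]
ft_force: [10.2, 11.7, 1.1]
grip_width: 0.0382
```

```bash
python3 -c "
from plan import *
st()"
```

```text
t 23.47 TCP jig mm [-23.  -28.   -5.6] F jig [ 0.5 15.5  1.1] grip 0.0382 rot err deg [ 3.0e-02 -1.4e-01 -9.0e+01]
```

Request:
{"fn": "step_arm", "kwargs": {"steps": [{"xyz": [0, -0.05, 0], "turn": [0, 0, 0], "gripper": -0.1}, {"xyz": [0, -0.4, 0], "turn": [0, 0, 0], "gripper": -0.1}, {"xyz": [0, -0.1, -0.4], "turn": [0, 0, 0], "gripper": -0.1}, {"xyz": [0, 0, -0.5], "turn": [0, 0, 0], "gripper": -0.1}, {"xyz": [0, 0, -0.5], "turn": [0, 0, 0], "gripper": -0.1}, {"xyz": [-0.3, 0, -0.4], "turn": [0, 0, 0], "gripper": -1}, {"xyz": [-0.5, 0.3, 0], "turn": [0, 0, 0], "gripper": -1}, {"xyz": [-0.5, 0.5, 0], "turn": [0, 0, 0], "gripper": -1}, {"xyz": [-0.3, 0.15, 0], "turn": [0, 0, 0], "gripper": -1}, {"xyz": [0, 0, 0], "turn": [0, 0, 0], "gripper": -1}, {"xyz": [0, 0, 0], "turn": [0, 0, 0], "gripper": -1}]}}

```text
time_s: 24.38
position: [0.4518, -0.1893, 0.0663]
tool_rot: [[0.775, -0.632, -0.0], [-0.632, -0.775, -0.001], [0.001, 0.001, -1.0]]
ft_force: [0.2, 0.2, -0.4]
grip_width: 0.0005
```

Run:
```python
from bar import *
s=st(); snap('wrist','w8')
z=np.load('pics/w8.npz'); R,p=s['tool_rot'],s['position']
h=cv2.cvtColor(z['im'],cv2.COLOR_RGB2HSV); m=cv2.inRange(h,(12,90,90),(35,255,255)); ys,xs=np.nonzero(m)
T=np.array([tojig(wpt(z,u,v,R,p)[0]) for u,v in zip(xs,ys)]); T=T[abs(T[:,2]-32)<3]
for a in range(-50,90,15):
    k=T[(T[:,0]>a)&(T[:,0]<a+15)]
    if len(k): print(a,len(k),k.min(0).round(1),k.max(0).round(1))
for v,u in((250,262),(260,262),(250,300),(270,255),(270,310)):
    P,t=wpt(z,u,v,R,p); print((u,v),z['im'][v,u],(t*1000).round(1))
cv2.imwrite('pics/w8c.png',cv2.resize(z['im'][200:400,100:500,::-1],None,fx=2,fy=2))
```

```text
t 24.38 TCP jig mm [-87.2 -45.4  66.3] F jig [ 0.   0.3 -0.4] grip 0.0005 rot err deg [ 8.000e-02  2.000e-02 -9.004e+01]
-50 448 [-45.2 -58.4  29.1] [-35.  -38.6  33.4]
-35 616 [-34.9 -58.6  29.1] [-20.1 -38.   33.7]
-20 592 [-20.  -58.5  29. ] [ -5.  -38.4  33.3]
-5 548 [ -5.  -58.7  29.1] [ 10.  -38.5  33.3]
10 506 [ 10.  -58.6  29. ] [ 25.  -38.4  33.6]
25 471 [ 25.  -58.6  29.2] [ 39.9 -38.5  33.7]
40 424 [ 40.  -58.6  29.1] [ 55.  -38.5  33.2]
55 386 [ 55.  -58.9  29.1] [ 70.  -38.4  33.4]
70 335 [ 70.  -58.7  29.2] [ 84.5 -38.4  33.4]
(262, 250) [ 36  74 137] [-13.   16.5  36.8]
(262, 260) [26 27 31] [ -8.9  -6.8 -28.8]
(300, 250) [ 37  75 138] [12.2 16.5 36.7]
(255, 270) [25 25 31] [-11.2  -7.  -39.2]
(310, 270) [30 28 32] [ 11.9  -6.7 -38.6]
```

View pics/w8c.png

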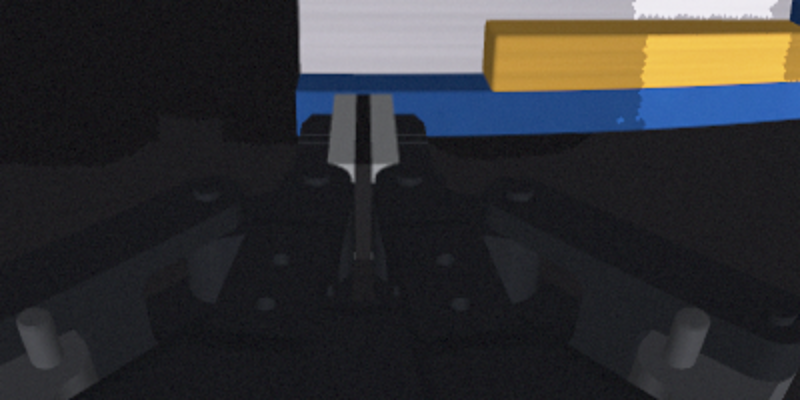

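The wrist view shows the bar parallel and home: sides at y −58.6/−38.4 along its length, ends at x −45.2/+84.5. I'll give the end one last gentle nudge to be sure the contact is firm.

Request:
{"fn": "step_arm", "kwargs": {"steps": [{"xyz": [0, -0.08, 0.4], "turn": [0, 0, 0], "gripper": -1}, {"xyz": [0, 0, 0.5], "turn": [0, 0, 0], "gripper": -1}, {"xyz": [0, 0, 0.5], "turn": [0, 0, 0], "gripper": -1}, {"xyz": [0, 0, 0.3], "turn": [0, 0, 0], "gripper": -1}, {"xyz": [0, 0, 0.1], "turn": [0, 0, 0], "gripper": -1}, {"xyz": [0.2, 0, 0], "turn": [0, 0, 0], "gripper": -1}, {"xyz": [0.2, 0, 0], "turn": [0, 0, 0], "gripper": -1}, {"xyz": [0.15, 0, 0], "turn": [0, 0, 0], "gripper": -1}, {"xyz": [0.04, 0, 0], "turn": [0, 0, 0], "gripper": -1}, {"xyz": [0.04, 0, 0], "turn": [0, 0, 0], "gripper": -1}, {"xyz": [0.04, 0, 0], "turn": [0, 0, 0], "gripper": -1}, {"xyz": [0.03, 0, 0], "turn": [0, 0, 0], "gripper": -1}]}}

```text
time_s: 25.43
position: [0.4756, -0.2042, -0.0058]
tool_rot: [[0.776, -0.631, -0.0], [-0.631, -0.776, -0.001], [0.0, 0.001, -1.0]]
ft_force: [0.0, -0.1, 0.4]
grip_width: -0.0
```

Request:
{"fn": "step_arm", "kwargs": {"steps": [{"xyz": [0.03, 0, 0], "turn": [0, 0, 0], "gripper": -1}, {"xyz": [0.03, 0, 0], "turn": [0, 0, 0], "gripper": -1}]}}

```text
time_s: 25.6
position: [0.4764, -0.2049, -0.0059]
tool_rot: [[0.776, -0.631, -0.003], [-0.631, -0.776, 0.001], [-0.003, 0.001, -1.0]]
ft_force: [-6.7, 4.5, 7.1]
grip_width: -0.0002
```

```bash
python3 -c "
from plan import *
st()"
```

```text
t 25.6 TCP jig mm [-58.3 -42.   -5.9] F jig [-8.  -0.7  7.1] grip -0.0002 rot err deg [-8.0e-02  1.7e-01 -9.0e+01]
```

Firm contact at 8 N with no movement, so the bar is home. Next I plan the clamp move and check the grey box near that area.

Run:
```python
from look import *
from plan import *
im,d,P,z=pts('top0'); B=P[100:172,410:488].reshape(-1,3); B=np.array([tojig(p) for p in B]); B=B[B[:,2]>15]
print('box jig min/max',np.percentile(B,[2,98],axis=0).round(0))
s=st(); p0=jw(-75,-42,150); rel(jw(125,-48,150),Rt,20,p0,R9)
for th in (1.1,1.18,1.26,1.35): print(th,(98-85*np.cos(th)+14*np.sin(th)).round(1),(36+85*np.sin(th)+14*np.cos(th)).round(1))
```

```text
box jig min/max [[217. -24.  25.]
 [381. 148.  88.]]
t 25.6 TCP jig mm [-58.3 -42.   -5.9] F jig [-8.  -0.7  7.1] grip -0.0002 rot err deg [-8.0e-02  1.7e-01 -9.0e+01]
N=20 xyz [0.198, 0.195, 0.0] turn [-0.0, -0.0, -0.982] | |shift| mm/row 11.1
1.1 71.9 118.1
1.18 78.6 119.9
1.26 85.3 121.2
1.35 93.0 122.0
```

Request:
{"fn": "step_arm", "kwargs": {"steps": [{"xyz": [-0.1, 0, 0], "turn": [0, 0, 0], "gripper": -1}, {"xyz": [-0.3, 0, 0], "turn": [0, 0, 0], "gripper": -1}, {"xyz": [0, 0, -0.5], "turn": [0, 0, 0], "gripper": -1}, {"xyz": [0, 0, -0.8], "turn": [0, 0, 0], "gripper": -1}, {"xyz": [0, 0, -0.8], "turn": [0, 0, 0], "gripper": -1}, {"xyz": [0, 0, -0.8], "turn": [0, 0, 0], "gripper": -1}, {"xyz": [0, 0, -0.7], "turn": [0, 0, 0], "gripper": -1}, {"xyz": [0, 0, -0.3], "turn": [0, 0, 0], "gripper": -1}, {"xyz": [0, 0, 0], "turn": [0, 0, 0], "gripper": -1}]}}

```text
time_s: 26.35
position: [0.4661, -0.1962, 0.153]
tool_rot: [[0.776, -0.631, 0.005], [-0.631, -0.776, -0.005], [0.007, 0.001, -1.0]]
ft_force: [-0.3, -0.5, 0.1]
grip_width: 0.0001
```

Request:
{"fn": "step_arm", "kwargs": {"steps": [{"xyz": [0.198, 0.195, 0], "turn": [0, 0, -0.982], "gripper": -1}, {"xyz": [0.198, 0.195, 0], "turn": [0, 0, -0.982], "gripper": -1}, {"xyz": [0.198, 0.195, 0], "turn": [0, 0, -0.982], "gripper": -1}, {"xyz": [0.198, 0.195, 0], "turn": [0, 0, -0.982], "gripper": -1}, {"xyz": [0.198, 0.195, 0], "turn": [0, 0, -0.982], "gripper": -1}, {"xyz": [0.198, 0.195, 0], "turn": [0, 0, -0.982], "gripper": -1}, {"xyz": [0.198, 0.195, 0], "turn": [0, 0, -0.982], "gripper": -1}, {"xyz": [0.198, 0.195, 0], "turn": [0, 0, -0.982], "gripper": -1}, {"xyz": [0.198, 0.195, 0], "turn": [0, 0, -0.982], "gripper": -1}, {"xyz": [0.198, 0.195, 0], "turn": [0, 0, -0.982], "gripper": -1}, {"xyz": [0.198, 0.195, 0], "turn": [0, 0, -0.982], "gripper": -1}, {"xyz": [0.198, 0.195, 0], "turn": [0, 0, -0.982], "gripper": -1}, {"xyz": [0.198, 0.195, 0], "turn": [0, 0, -0.982], "gripper": -1}, {"xyz": [0.198, 0.195, 0], "turn": [0, 0, -0.982], "gripper": -1}, {"xyz": [0.198, 0.195, 0], "turn": [0, 0, -0.982], "gripper": -1}, {"xyz": [0.198, 0.195, 0], "turn": [0, 0, -0.982], "gripper": -1}, {"xyz": [0.198, 0.195, 0], "turn": [0, 0, -0.982], "gripper": -1}, {"xyz": [0.198, 0.195, 0], "turn": [0, 0, -0.982], "gripper": -1}, {"xyz": [0.198, 0.195, 0], "turn": [0, 0, -0.982], "gripper": -1}, {"xyz": [0.198, 0.195, 0], "turn": [0, 0, -0.982], "gripper": -1}]}}

```text
time_s: 28.02
position: [0.6164, -0.3267, 0.148]
tool_rot: [[0.628, 0.778, -0.002], [0.778, -0.628, 0.001], [-0.001, -0.002, -1.0]]
ft_force: [-0.3, -0.4, 1.0]
grip_width: 0.0002
```

Run:
```python
from look import *
from plan import *
s=st(); R,p=s['tool_rot'],s['position']; rel(jw(125,-48,96),Rt,5); snap('wrist','w9'); z=np.load('pics/w9.npz')
h=cv2.cvtColor(z['im'],cv2.COLOR_RGB2HSV); m=cv2.inRange(h,(0,150,80),(6,255,255))|cv2.inRange(h,(174,150,80),(180,255,255)); ys,xs=np.nonzero(m)
T=np.array([tojig(wpt(z,u,v,R,p)[0]) for u,v in zip(xs,ys)]); T=T[(T[:,2]>80)&(T[:,2]<160)&(abs(T[:,0]-70)<50)]; print(len(T)); 
if len(T): print(np.percentile(T,[1,50,99],axis=0).round(1))
```

```text
t 28.02 TCP jig mm [127.  -48.1 148. ] F jig [-0.  -0.5  1. ] grip 0.0002 rot err deg [-0.13  0.05  0.23]
N=5 xyz [0.0, -0.01, 0.26] turn [-0.005, 0.002, 0.01] | |shift| mm/row 10.4
1492
[[ 56.8 -61.1 109.5]
 [ 65.8 -48.9 127.9]
 [ 77.7 -36.7 131.4]]
```

View pics/w9.png

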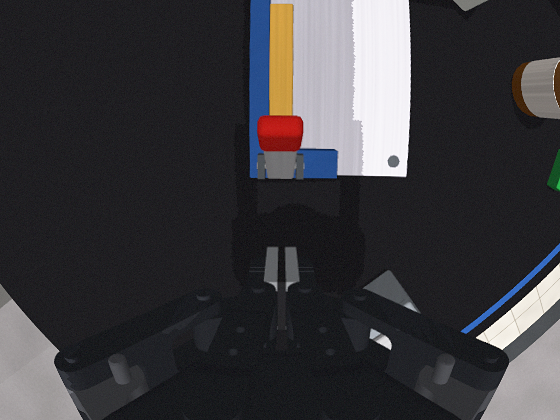

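The red handle is at (280,133), in line with the shut fingers and clear of them. Its extents give a clamp angle of about 1.14 rad. The bar still looks home along the stop. I'll compute the arc.

Run:
```python
import numpy as np
f=lambda t:np.array([98-85*np.cos(t)+14*np.sin(t)+11.5,36+85*np.sin(t)+14*np.cos(t)-24])
th=np.linspace(1.16,0.06,23); W=np.array([f(t) for t in th]); print(W[0].round(1),W[-1].round(1))
for t,d in zip(th[1:],np.diff(W,axis=0)): print(round(t,2),'y',round(d[0]/40,3),'z',round(-d[1]/40,3))
from plan import *
rel(jw(115,-48,96),Rt,5)
```

```text
[88.4 95.5] [25.5 31.1]
1.11 y -0.104 z 0.029
1.06 y -0.102 z 0.034
1.01 y -0.1 z 0.039
0.96 y -0.098 z 0.044
0.91 y -0.096 z 0.049
0.86 y -0.093 z 0.054
0.81 y -0.09 z 0.058
0.76 y -0.087 z 0.063
0.71 y -0.084 z 0.067
0.66 y -0.081 z 0.071
0.61 y -0.077 z 0.075
0.56 y -0.073 z 0.079
0.51 y -0.069 z 0.082
0.46 y -0.065 z 0.086
0.41 y -0.061 z 0.089
0.36 y -0.056 z 0.092
0.31 y -0.051 z 0.095
0.26 y -0.047 z 0.097
0.21 y -0.042 z 0.099
0.16 y -0.037 z 0.101
0.11 y -0.032 z 0.103
0.06 y -0.026 z 0.104
N=5 xyz [-0.005, -0.064, 0.259] turn [-0.004, 0.001, 0.023] | |shift| mm/row 10.7
```

Request:
{"fn": "step_arm", "kwargs": {"steps": [{"xyz": [0, -0.06, 0.26], "turn": [0, 0, 0], "gripper": -1}, {"xyz": [0, -0.06, 0.26], "turn": [0, 0, 0], "gripper": -1}, {"xyz": [0, -0.06, 0.26], "turn": [0, 0, 0], "gripper": -1}, {"xyz": [0, -0.06, 0.26], "turn": [0, 0, 0], "gripper": -1}, {"xyz": [0, -0.06, 0.26], "turn": [0, 0, 0], "gripper": -1}, {"xyz": [0, -0.2, 0], "turn": [0, 0, 0], "gripper": -1}, {"xyz": [0, -0.2, 0], "turn": [0, 0, 0], "gripper": -1}, {"xyz": [0, -0.15, 0], "turn": [0, 0, 0], "gripper": -1}, {"xyz": [0, 0, 0], "turn": [0, 0, 0], "gripper": -1}]}}

```text
time_s: 28.82
position: [0.5888, -0.3045, 0.0974]
tool_rot: [[0.632, 0.775, -0.002], [0.775, -0.632, 0.0], [-0.001, -0.002, -1.0]]
ft_force: [0.1, -0.3, -0.3]
grip_width: 0.0001
```

```bash
python3 -c "
from plan import *
st()"
```

```text
t 28.82 TCP jig mm [ 91.7 -48.3  97.4] F jig [ 0.3 -0.2 -0.3] grip 0.0001 rot err deg [-0.09  0.05 -0.03]
```

Request:
{"fn": "step_arm", "kwargs": {"steps": [{"xyz": [0, -0.08, 0.04], "turn": [0, 0, 0], "gripper": -1}, {"xyz": [0, -0.104, 0.029], "turn": [0, 0, 0], "gripper": -1}, {"xyz": [0, -0.102, 0.034], "turn": [0, 0, 0], "gripper": -1}, {"xyz": [0, -0.1, 0.039], "turn": [0, 0, 0], "gripper": -1}, {"xyz": [0, -0.098, 0.044], "turn": [0, 0, 0], "gripper": -1}, {"xyz": [0, -0.096, 0.049], "turn": [0, 0, 0], "gripper": -1}, {"xyz": [0, -0.093, 0.054], "turn": [0, 0, 0], "gripper": -1}, {"xyz": [0, -0.09, 0.058], "turn": [0, 0, 0], "gripper": -1}, {"xyz": [0, -0.087, 0.063], "turn": [0, 0, 0], "gripper": -1}]}}

```text
time_s: 29.57
position: [0.5632, -0.2836, 0.0817]
tool_rot: [[0.631, 0.776, -0.0], [0.776, -0.631, -0.001], [-0.001, 0.0, -1.0]]
ft_force: [0.3, -1.2, 1.1]
grip_width: 0.0002
```

```bash
python3 -c "
from plan import *
st()"
```

```text
t 29.57 TCP jig mm [ 58.6 -48.3  81.7] F jig [ 1.  -0.7  1.1] grip 0.0002 rot err deg [0.01 0.05 0.02]
```

Request:
{"fn": "step_arm", "kwargs": {"steps": [{"xyz": [0, -0.084, 0.067], "turn": [0, 0, 0], "gripper": -1}, {"xyz": [0, -0.081, 0.071], "turn": [0, 0, 0], "gripper": -1}, {"xyz": [0, -0.077, 0.075], "turn": [0, 0, 0], "gripper": -1}, {"xyz": [0, -0.073, 0.079], "turn": [0, 0, 0], "gripper": -1}, {"xyz": [0, -0.069, 0.082], "turn": [0, 0, 0], "gripper": -1}, {"xyz": [0, -0.065, 0.086], "turn": [0, 0, 0], "gripper": -1}, {"xyz": [0, -0.061, 0.089], "turn": [0, 0, 0], "gripper": -1}, {"xyz": [0, -0.056, 0.092], "turn": [0, 0, 0], "gripper": -1}, {"xyz": [0, -0.051, 0.095], "turn": [0, 0, 0], "gripper": -1}, {"xyz": [0, -0.047, 0.097], "turn": [0, 0, 0], "gripper": -1}]}}

```text
time_s: 30.4
position: [0.5428, -0.267, 0.048]
tool_rot: [[0.631, 0.776, -0.0], [0.776, -0.631, -0.001], [-0.001, 0.0, -1.0]]
ft_force: [0.9, -0.5, 0.5]
grip_width: 0.0002
```

```bash
python3 -c "
from plan import *
st()"
```

```text
t 30.4 TCP jig mm [ 32.3 -48.3  48. ] F jig [1.  0.2 0.5] grip 0.0002 rot err deg [0.02 0.04 0.02]
```

Request:
{"fn": "step_arm", "kwargs": {"steps": [{"xyz": [0, -0.042, 0.099], "turn": [0, 0, 0], "gripper": -1}, {"xyz": [0, -0.037, 0.101], "turn": [0, 0, 0], "gripper": -1}, {"xyz": [0, -0.032, 0.08], "turn": [0, 0, 0], "gripper": -1}, {"xyz": [0, -0.02, 0.06], "turn": [0, 0, 0], "gripper": -1}, {"xyz": [0, -0.01, 0.05], "turn": [0, 0, 0], "gripper": -1}, {"xyz": [0, 0, 0.04], "turn": [0, 0, 0], "gripper": -1}, {"xyz": [0, 0, 0.03], "turn": [0, 0, 0], "gripper": -1}]}}

```text
time_s: 30.98
position: [0.5383, -0.2635, 0.0307]
tool_rot: [[0.631, 0.776, -0.001], [0.776, -0.631, -0.001], [-0.001, -0.0, -1.0]]
ft_force: [-5.1, 3.9, 17.4]
grip_width: -0.0001
```

Request:
{"fn": "step_arm", "kwargs": {"steps": [{"xyz": [0, 0, 0.025], "turn": [0, 0, 0], "gripper": -1}, {"xyz": [0, 0, 0.025], "turn": [0, 0, 0], "gripper": -1}]}}

```text
time_s: 31.15
position: [0.5383, -0.2635, 0.0305]
tool_rot: [[0.631, 0.776, -0.0], [0.776, -0.631, -0.001], [-0.001, 0.001, -1.0]]
ft_force: [-10.3, 6.3, 30.0]
grip_width: -0.0001
```

Request:
{"fn": "step_arm", "kwargs": {"steps": [{"xyz": [0, 0, 0.02], "turn": [0, 0, 0], "gripper": -1}, {"xyz": [0, 0, 0.02], "turn": [0, 0, 0], "gripper": -1}]}}

```text
time_s: 31.32
position: [0.5384, -0.2635, 0.0303]
tool_rot: [[0.631, 0.776, 0.001], [0.776, -0.631, -0.002], [-0.001, 0.002, -1.0]]
ft_force: [-12.9, 7.4, 40.5]
grip_width: -0.0002
```

It stops rigidly, with the force rising. Backing off and inspecting.

Request:
{"fn": "step_arm", "kwargs": {"steps": [{"xyz": [0, 0, -0.15], "turn": [0, 0, 0], "gripper": -1}, {"xyz": [0, 0, -0.3], "turn": [0, 0, 0], "gripper": -1}, {"xyz": [0, 0, -0.6], "turn": [0, 0, 0], "gripper": -1}, {"xyz": [0, 0, -0.8], "turn": [0, 0, 0], "gripper": -1}, {"xyz": [0, 0, -0.8], "turn": [0, 0, 0], "gripper": -1}, {"xyz": [-0.2, 0.2, -0.8], "turn": [0, 0, 0], "gripper": -1}, {"xyz": [-0.3, 0.8, -0.3], "turn": [0, 0, 0], "gripper": -1}, {"xyz": [0, 0.8, 0], "turn": [0, 0, 0], "gripper": -1}, {"xyz": [0, 0.5, 0], "turn": [0, 0, 0], "gripper": -1}, {"xyz": [0, 0, 0], "turn": [0, 0, 0], "gripper": -1}, {"xyz": [0, 0, 0], "turn": [0, 0, 0], "gripper": -1}]}}

```text
time_s: 32.23
position: [0.5973, -0.3373, 0.1754]
tool_rot: [[0.631, 0.776, -0.001], [0.776, -0.631, 0.0], [-0.001, -0.001, -1.0]]
ft_force: [0.7, 0.9, -0.7]
grip_width: 0.0003
```

Run:
```python
from look import *
from plan import *
s=st(); R,p=s['tool_rot'],s['position']; snap('wrist','w10'); z=np.load('pics/w10.npz'); snap('scene','s2')
h=cv2.cvtColor(z['im'],cv2.COLOR_RGB2HSV)
def cl(m): 
    ys,xs=np.nonzero(m); T=np.array([tojig(wpt(z,u,v,R,p)[0]) for u,v in zip(xs,ys)]); return T[(abs(T[:,0])<150)&(abs(T[:,1])<100)&(T[:,2]>10)]
T=cl(cv2.inRange(h,(0,150,80),(6,255,255))|cv2.inRange(h,(174,150,80),(180,255,255)))
print('handle',len(T),np.percentile(T,[1,50,99],axis=0).round(1).tolist())
t=T[T[:,2]>np.median(T[:,2])-4]; k=np.polyfit(t[:,0],t[:,2],1); print('top slope rad',-k[0],'z at x=13',np.polyval(k,13))
T=cl(cv2.inRange(h,(12,90,90),(35,255,255))); T=T[T[:,2]>28]
for a in range(-50,90,15):
    k=T[(T[:,0]>a)&(T[:,0]<a+15)]
    if len(k)>20: print(a,len(k),k.min(0).round(1),k.max(0).round(1))
a=cv2.resize(z['im'][0:260,180:440],(480,480)); b=cv2.resize(np.load('pics/s2.npz')['im'][130:220,190:310],(320,240),interpolation=cv2.INTER_CUBIC)
im=np.zeros((480,800,3),np.uint8); im[:,:480]=a; im[:240,480:]=b; cv2.imwrite('pics/c2.png',im[:,:,::-1])
```

```text
t 32.23 TCP jig mm [119.  -68.3 175.4] F jig [ 0.   1.1 -0.7] grip 0.0003 rot err deg [-0.07  0.05  0.01]
handle 884 [[-0.5, -61.5, 46.6], [13.2, -49.4, 49.4], [26.6, -37.0, 51.2]]
top slope rad -0.5294993247279957 z at x=13 50.176263320071364
-50 202 [-44.9 -58.3  29.3] [-35.  -39.6  33.9]
-35 314 [-35.  -58.4  29.4] [-20.  -39.6  33.9]
-20 317 [-20.  -58.4  29.1] [ -5.2 -39.6  34. ]
```

View pics/c2.png

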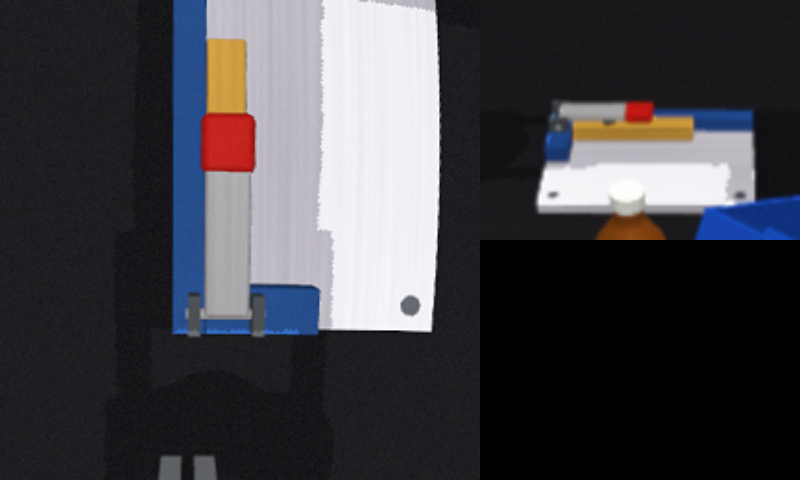

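The clamp is level: handle centre at x 13.2, z ≈ 49.4 mm against the nominal 13, 50. The bar is home beneath it, with its end at x −44.9 and side at y −58.4. I'll check the bystanders and the bin in the scene view, then hand in.

Run:
```python
from look import *
a=np.load('pics/scene0.npz')['im'].astype(int); b=np.load('pics/s2.npz')['im'].astype(int)
for n,(x0,y0,x1,y1) in dict(bottle=(230,198,264,262),beaker=(318,182,348,206),bin=(316,215,425,268),all_brass=(425,258,455,285)).items():
    print(n,(abs(a-b)[y0:y1,x0:x1].max(2)>50).mean().round(3))
snap('top','t3'); c=np.load('pics/top0.npz')['im'].astype(int); d=np.load('pics/t3.npz')['im'].astype(int)
for n,(x0,y0,x1,y1) in dict(timer=(290,248,332,278),beaker=(295,310,333,350),bottle=(284,175,325,222),binrest=(120,180,240,310)).items():
    print('top',n,(abs(c-d)[y0:y1,x0:x1].max(2)>50).mean().round(3))
print(env.observe()['ft_force'].round(1)); print(order.close_job())
```

```text
bottle 0.0
beaker 0.0
bin 0.0
all_brass 0.47
top timer 0.0
top beaker 0.329
top bottle 0.0
top binrest 0.002
[ 0.6 -0.4 -0.1]
the job is handed in; nothing more can be done
None
```

The brass bar is home against both blue stops with the clamp down on it, and the job is handed in at about 32 s of the 61 s allowed. I laid the bar on the plate and pushed it against the end stop and then the long stop. After a check nudge on its end I let go, swung the clamp down and backed off.

**Last checks**
- **Bar:** its free end is at x = −44.9 mm (−45 when home). Its stop-side edge is at y = −58.4 mm (−58 when home). Just before clamping, the wrist view had its sides parallel to the stop within measuring noise.
- **Clamp:** level, with the middle of the handle's top face at x = 13.2 mm, z ≈ 49–50 mm (nominal 13, 50). The arm touches nothing.
- **Surroundings:** the bottle, the timer and the other bars and offcuts are unchanged in the before/after images. The beaker is unchanged in the scene view, but 33% of its patch in the top view differs. I did not look into that; it may be the arm or its shadow, as the arm never went near the beaker.

**What went wrong or disagreed**
- **TCP offset:** the real fingertips are about 24 mm behind the reported TCP, not 19 mm ahead of it. The first grasp shut above the bar without touching it; I measured the offset with the wrist depth camera and corrected for it.
- **First sideways push:** it stopped 4 mm short with about 22 N on it, apparently because a gripper knuckle met the side of the raised clamp handle. I repeated the push clear of the handle.
- **Clamp force:** the final press reached about 40 N vertically (about 43 N in all) through the fingertips, before I backed off. That is more than the clamp needed.

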